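# Push a sunk tube out of a centrifuge insert

### The arm

A 6-joint arm with a two-finger parallel gripper is mounted at the origin on the work surface. World frame = base frame: x ahead of the robot, y to its left, z up, the work surface at z = 0. Lengths are in m, angles in rad, forces in N, time in s.
With the tool pointing down it reaches from about 0.375 to 0.975 m from the base axis. Payload 3.8 kg.
Tool frame: the origin (TCP) lies at the very end of the fingers, on their centre line; the grasp point (between the pads) lies 19 mm behind it (bot.grip_point_offset is the distance from the TCP to the grasp point, in m); z points along the fingers, x is the direction in which the jaws open and shut, and the axes are right-handed (so a half turn about z gives the same grasp; the last joint's range is limited). The gripper opens to 85 mm and grips with 20 to 120 N. Pads are 22 mm wide; open, the fingers measure 114 mm over their backs; the gripper's body (76 mm by 85 mm) begins 54 mm behind the grasp point. The pads swing forward as they close: fully open they stand 13 mm farther back than shut.
Start: joints at [1.249, 0.264, 1.604, -0, 1.274, -0.037], TCP at [0.19, 0.648, 0.209] pointing down, gripper open.
Joint ranges: [-2.63, 2.63], [-0.94, 2.18], [0.31, 2.57], [-1.31, 4.45], [0, 2.66], [-2.55, 2.55]. Speed limits (rad/s): [2.57, 2.57, 3.14, 3.14, 3.14, 3.14].

### API

Orientations are given as a rotation vector (axis times angle).
In Python, from workcell import bot, read_camera gives the robot as it stands.
- The arm moves only by the tool arm_command, never from a script. Its argument "rows" is a list of rows, each an object with "delta_rot": the turn, a rotation vector about the tool's x, y, z in rad, a list of three; "xyz": the shift along the tool's x, y, z in m, a list of three; "gripper": the finger opening in m, from 0 to 0.0854. A call has 1 to 12 rows; each row shifts and turns the commanded pose from where the row before left it, along the tool's axes as they then stand; what a row does not reach is not made up. A row lasts 1/10 s, in which the tool goes at most 50 mm and 8.59 degrees, less where a joint would pass 70% of its speed; a pose out of reach is approached as far as the arm can. A call is refused whole if a number of a shift passes 0.05 or a number of a turn 0.15, either way. A call with a gripper value outside its range is refused whole. The fingers move at their own pace and stop on an object; "force" is the grip in N (left out, the last holds). Time passes only in rows, so rows that do not move let the fingers close. It gives the time, the measured TCP pose, the force and the opening at its end, in the units of the state.
- bot.read_state(): the state, without advancing time (a new reading comes with each control period).
- read_camera(name): name is "side" or "top" or "wrist"; returns a dict with "pixels" (384x512x3 uint8, red, green, blue), "range_z" (384x512 float32, m along the optical axis (not along the pixel's ray), 0 where there is no reading), "intrinsics" (3x3 intrinsics, pixels), "camera_from_world" (4x4, takes a point from world to camera coordinates). Camera axes: x right, y up, looking along -z (the intrinsics and any distortion apply to the point x, -y, -z); pixel columns grow to the right and rows downward; lengths in m; the calibration is good to about 2 mm. A picture is of the moment at which its call begins.
- bot.finish_job(): hands the job in, once; it reports no verdict.
The state is a dict: "time": time; "q": joint angles; "joint_vel": joint speeds; "joint_torque": joint torques, N m; "tool_pos": TCP position; "tcp_rot": TCP orientation; "wrist_force": force on the tool from outside, world axes, zero at the start; "torque": the same for the moment, N m; "width": opening from 0.0 (shut) to 1.0 (fully open).
Only numpy, scipy, OpenCV 4.12 (cv2) and the standard library are available. Lean on these libraries where they do the work, as an engineer would, in place of code of your own. Each camera call takes 0.05 s, during which the arm holds its last target.

### The job

The short tube has sunk below the mouth of its well in the centrifuge insert and cannot be gripped: take the ejector rod, push the tube from behind through the access hole of its well until it stands out far enough to grip, and lay the rod down flat on the bench. Then draw the tube out and lay it flat in the metal tray, without letting it drop onto the bench. Leave the two long tubes in their wells and the other things on the bench where they are.

Things in the scene. Friction and masses are not known exactly. Their poses are not given: they have to be found in the camera images.
- short_tube: The sunk tube, shortest of three white plastic tubes with round bottom and black rubber stopper: 28 mm diameter all along, 100 mm long, about 45 g. Origin at the tip of its round bottom, on its axis; +x runs along it to the stopper. It lies level in one of the insert's wells (which one varies), bottom 5 mm inside the back face, stopper 3 mm below the mouth face, nothing to grip.
- short_tube_mid (a point): Middle of the short tube, on its axis, 50 mm from either end. A rubber pad inside the well's mouth holds the tube: 7 to 13 N along its axis shifts it, and it stays where it is left. The pad carries it level until it has moved about 75 mm from its start; much farther, it tips out and falls.
- long_tube_a: One of two like tubes, 118 mm long, 28 mm diameter, origin and axes as the short tube's; it lies in another well and its stopper stands 15 mm out of the mouth face. It stays where it is.
- long_tube_b: The other 118 mm tube, in the remaining well. It stays where it is.
- insert: Light grey three-place centrifuge insert on its side, clamped in the vice, fixed; 108 mm long (x), 130 wide (y), 46 high (z), its top 70 mm above the bench. Origin: centre of the middle access hole on the back face, 47 mm above the bench; +x along the wells from back face (x = 0) to mouth face (108 mm). Wells at y = -42, 0, +42 mm, 30 mm diameter, open above from x = 8 to 80 mm, so the tubes are seen.
- hole0 (a point): Centre, on the back face, of the access hole of the well at y = -42 mm; axes as the insert's. Each well has such a round hole, 20 mm diameter, through its 8 mm thick back wall, on the well's axis, 47 mm above the bench. The tubes' axes lie 1 mm lower.
- hole1 (a point): The same for the middle well, y = 0.
- hole2 (a point): The same for the well at y = +42 mm.
- vice: Low dark grey bench vice, fixed, holding the insert by its two sides. Origin on the bench under the insert's middle, axes as the insert's. Bed 24 mm high, 92 mm along x, y = -131 to +95 mm; jaws up to 60 mm high at y = -65 to -85 and +65 to +89 mm; screw and cross bar reach to y = -160 mm. Only four bolted lugs 13 mm high, up to 66 mm from the middle, lie before the back and mouth faces.
- rod: Ejector rod lying on the bench, 195 mm long, about 110 g: square black plastic handle 90 mm long, 24 x 24 mm, and a bright rod of 12 mm diameter with a flat white tip. Origin in the middle of the handle on the axis, 12 mm above the bench when it lies flat; +x runs to the tip, 150 mm off. An 18 mm collar reaches from the handle's end (45 mm) to 51 mm. It balances within the handle.
- rod_tip (a point): Centre of the rod's flat tip face.
- tray: Shallow bright metal tray, 200 mm (x) by 150 mm (y), 24 mm high, walls and floor 4 mm thick, open above, empty, loose, about 0.7 kg. Origin under its middle, on the bench.
- table: The white bench; its top is at z = 0.
- jar_ochre: Round jar of ochre, 76 mm diameter, 85 mm high, black lid; origin under its middle. Not part of the job.
- beaker: Glass beaker, 68 mm diameter, 75 mm high; origin under its middle. Not part of the job.
- spatula: Palette knife with a dark wooden handle, 173 mm long, lying; origin under its middle. Not part of the job.
- stopper: Loose black rubber stopper standing on its narrow end, 34 mm diameter, 28 mm high; origin under its middle. Not part of the job.
There are look-alikes about, which are no part of the job. Leave any green or yellow look-alike of the short_tube alone.

How it is judged:
By the outcome, as a careful person would: the job done as asked, in the order asked, and still so for the second after the job is handed in, with the robot touching nothing.
It also fails if it takes over 66 s, if anything falls off the work surface, if the arm or the gripper's body presses on something with over 40 N, if the wrist force passes 120 N, or if a joint passes its speed limit or range.

## Working session

There is one attempt and no reset: what is moved stays moved. The work goes in short steps, Python scripts to look and compute and a tool call to move; the robot and the scene stay as the last step left them, time stands still between calls to the robot, and variables do not carry over. Pictures are saved under pics/ and viewed, and the job is handed in when it is done.

Besides the shell and the picture viewer there is one more tool, called as name(argument=value, ...), one argument or row to a line, values as JSON. arm_command: Moves the arm, as the interface text tells. Its arguments: {"type":"object","properties":{"rows":{"type":"array","items":{"type":"object","properties":{"delta_rot":{"type":"array","items":{"type":"number"}},"xyz":{"type":"array","items":{"type":"number"}},"gripper":{"type":"number"}}}},"force":{"type":"number"}},"required":["rows"]}

```bash
mkdir -p pics; ls; cat > h.py <<'E'
import numpy as np, cv2
from workcell import bot, read_camera
from scipy.spatial.transform import Rotation as R
def snap(n,f):
    d=read_camera(n); cv2.imwrite(f'pics/{f}.png',d['pixels'][:,:,::-1]); np.savez(f'pics/{f}.npz',**d); return d
def pts(d):
    K=d['intrinsics'];T=np.linalg.inv(d['camera_from_world']);z=d['range_z']
    v,u=np.mgrid[:z.shape[0],:z.shape[1]]
    x=(u-K[0,2])/K[0,0]*z; y=(v-K[1,2])/K[1,1]*z
    P=np.stack([x,-y,-z,np.ones_like(z)],-1)
    return (P@T.T)[...,:3]
E
python3 - <<'E'
from h import *
print(bot.read_state())
for n in ['side','top','wrist']:
    d=snap(n,n+'0'); print(n,d['intrinsics'],np.linalg.inv(d['camera_from_world']).round(3), (d['range_z']>0).mean())
    print([k for k in d])
print([a for a in dir(bot) if a[0]!='_'])
E
```

```text
pics
{'time': 0.0, 'q': array([ 1.24908493e+00,  2.64808155e-01,  1.60537492e+00,  3.19588124e-06,
        1.27368290e+00, -3.68901946e-02]), 'joint_vel': array([ 0.00046701, -0.0016401 , -0.00017029, -0.00026932,  0.00062541,
       -0.0006416 ]), 'joint_torque': array([ 6.30586019e-04, -5.15109551e+01, -3.67311537e+01, -3.49696520e-04,
        1.27913133e-02,  1.32278282e-05]), 'tool_pos': array([0.18941408, 0.64706995, 0.20792451]), 'tcp_rot': array([ 2.51320717,  1.88288768, -0.00293639]), 'wrist_force': array([-0.33742689,  1.06569127, -0.67990366]), 'torque': array([-0.02796918,  0.03907407, -0.01214234]), 'width': 0.9998560639163}
side [[429.16288912   0.         256.80909513]
 [  0.         429.16288912 192.13101969]
 [  0.           0.           1.        ]] [[ 0.981  0.121 -0.155  0.317]
 [-0.196  0.566 -0.801 -0.94 ]
 [-0.009  0.816  0.578  0.724]
 [ 0.     0.     0.     1.   ]] 0.9959818522135416
['pixels', 'range_z', 'intrinsics', 'camera_from_world']
top [[395.31076554   0.         254.33776664]
 [  0.         395.31076554 185.86882105]
 [  0.           0.           1.        ]] [[ 0.029  0.984 -0.175  0.323]
 [-0.999  0.033  0.016 -0.008]
 [ 0.021  0.175  0.984  1.152]
 [ 0.     0.     0.     1.   ]] 0.9960530598958334
['pixels', 'range_z', 'intrinsics', 'camera_from_world']
wrist [[320.54331016   0.         247.00922046]
 [  0.         320.54331016 191.89041572]
 [  0.           0.           1.        ]] [[ 0.281 -0.916 -0.284  0.116]
 [ 0.96   0.269  0.084  0.669]
 [-0.001 -0.297  0.955  0.372]
 [ 0.     0.     0.     1.   ]] 0.9959055582682291
['pixels', 'range_z', 'intrinsics', 'camera_from_world']
['MotionError', 'finish_job', 'grip_point_offset', 'read_state']
```

View pics/top0.png

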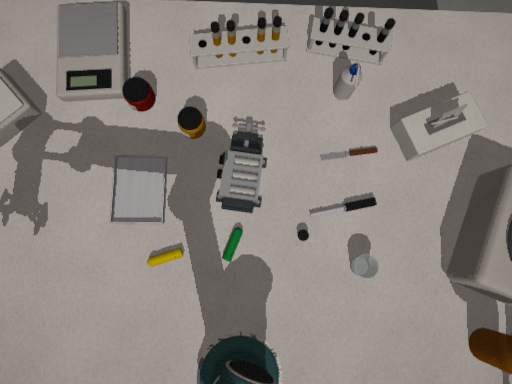

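View pics/side0.png

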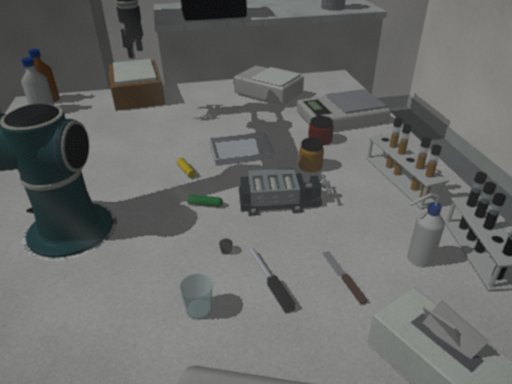

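View pics/wrist0.png

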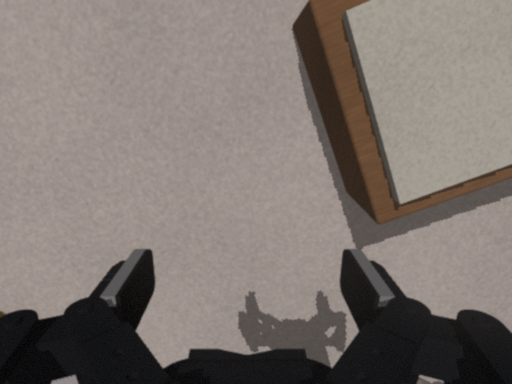

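```bash
python3 - <<'E'
from h import *
t=cv2.imread('pics/top0.png'); s=cv2.imread('pics/side0.png')
a=cv2.resize(t[115:225,205:280],None,fx=5,fy=5,interpolation=cv2.INTER_CUBIC)
b=cv2.resize(t[140:225,300:385],None,fx=5,fy=5,interpolation=cv2.INTER_CUBIC)
a=cv2.copyMakeBorder(a,0,50,0,0,0)[:600];b=cv2.copyMakeBorder(b,0,175,0,0,0)[:600]
b=cv2.copyMakeBorder(b,0,600-b.shape[0],0,0,0,0)
a=cv2.copyMakeBorder(a,0,600-a.shape[0],0,0,0,0)
cv2.imwrite('pics/z1.png',np.hstack([a,b]))
cv2.imwrite('pics/z2.png',cv2.resize(s[150:225,225:345],None,fx=6,fy=6,interpolation=cv2.INTER_CUBIC))
E
```

```text
(no output)
```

View pics/z1.png

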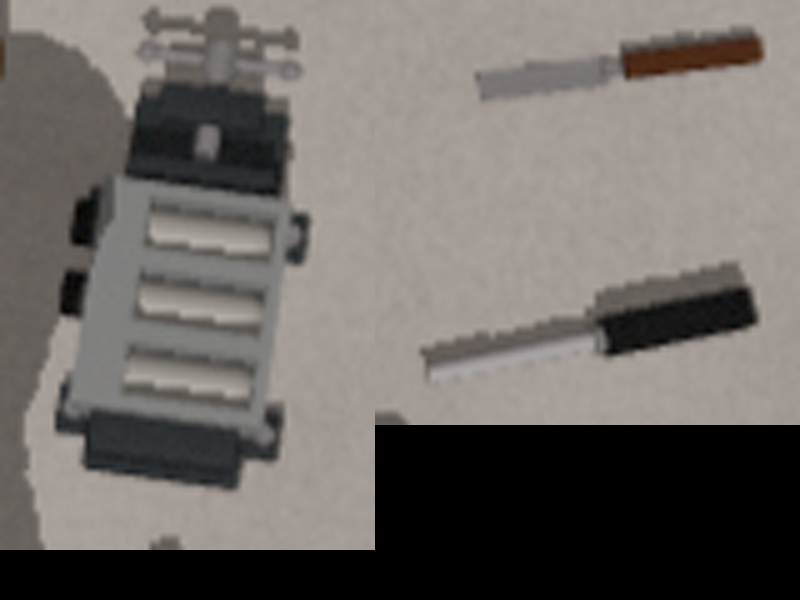

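View pics/z2.png

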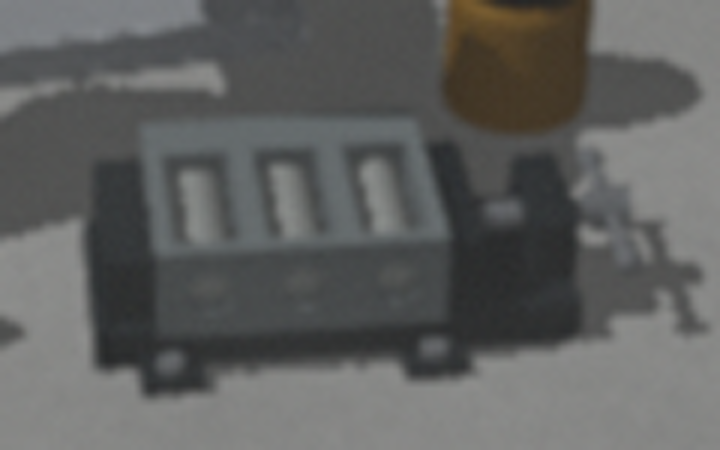

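```bash
python3 - <<'E'
from h import *
for n in ['top','side']:
    d=dict(np.load(f'pics/{n}0.npz')); P=pts(d)
    px=d['pixels'].astype(int)
    print(n,'table z',np.median(P[...,2][np.abs(P[...,2])<.03]))
    # insert top plane: z 62..75 within region
    z=P[...,2]; reg=(P[...,0]>.2)&(P[...,0]<.6)&(P[...,1]>-.1)&(P[...,1]<.2)
    m=reg&(np.abs(z-.07)<.004)
    m=cv2.morphologyEx(m.astype(np.uint8),cv2.MORPH_CLOSE,np.ones((5,5)))
    nn,l,st,_=cv2.connectedComponentsWithStats(m); i=1+np.argmax(st[1:,4])
    q=P[(l==i)&(np.abs(z-.07)<.006)][:,:2]
    r=cv2.minAreaRect((q*1000).astype(np.float32)); print('insert',r,cv2.boxPoints(r).round(0).tolist(),st[i])
    # rod
    if n=='top': 
        m=(px.max(-1)<50); 
    else: m=(px.max(-1)<40)
    reg=(P[...,0]>0.1)&(P[...,0]<.45)&(P[...,1]<-.1)&(P[...,1]>-.5)&(z<.05)
    m=(m&reg).astype(np.uint8)
    nn,l,st,c=cv2.connectedComponentsWithStats(m)
    for i in range(1,nn):
        if st[i,4]>30:
            q=P[l==i]; r=cv2.minAreaRect((q[:,:2]*1000).astype(np.float32)); print('dark',st[i],q.mean(0).round(3),r)
    reg=(P[...,0]>0.1)&(P[...,0]<.5)&(P[...,1]<-.1)&(P[...,1]>-.5)&(z<.05)&(z>.005)
    nn,l,st,c=cv2.connectedComponentsWithStats(reg.astype(np.uint8))
    for i in range(1,nn):
        if st[i,4]>30:
            q=P[l==i]; r=cv2.minAreaRect((q[:,:2]*1000).astype(np.float32)); print('obj',st[i],q.mean(0).round(3),r)
    reg=(P[...,0]>0.2)&(P[...,0]<.5)&(P[...,1]<.5)&(P[...,1]>.15)&(z<.035)&(z>.013)
    nn,l,st,c=cv2.connectedComponentsWithStats(reg.astype(np.uint8))
    for i in range(1,nn):
        if st[i,4]>30:
            q=P[l==i]; r=cv2.minAreaRect((q[:,:2]*1000).astype(np.float32)); print('tray?',st[i],q.mean(0).round(3),r)
E
```

```text
top table z 0.0015240272528912469
insert ((536.9703369140625, 13.948066711425781), (108.06732940673828, 135.16647338867188), 83.83658599853516) [[464.0, -33.0], [598.0, -47.0], [610.0, 60.0], [476.0, 75.0]] [219 156  44  46 879]
dark [298 230  10  10  85] [ 0.388 -0.166  0.03 ] ((387.5576171875, -166.3292999267578), (25.530427932739258, 25.816356658935547), 2.4713478088378906)
obj [310 198  68  18 427] [ 0.474 -0.3    0.022] ((470.82745361328125, -288.091796875), (26.104162216186523, 202.93551635742188), 13.083108901977539)
obj [297 229  12  12 111] [ 0.388 -0.168  0.029] ((388.3917541503906, -168.25860595703125), (32.3505744934082, 29.750247955322266), 2.415010452270508)
obj [356 255  19  21 242] [ 0.307 -0.346  0.02 ] ((308.0394287109375, -342.3025207519531), (38.59888458251953, 54.838592529296875), 89.8682861328125)
obj [350 256   7  20  46] [ 0.307 -0.307  0.027] ((305.9295654296875, -308.9678649902344), (14.572493553161621, 54.4040412902832), 83.55242156982422)
tray? [110 190  56  34 234] [0.438 0.316 0.023] ((452.6058044433594, 307.93798828125), (151.8807373046875, 93.288619995
[... 605 characters left out ...]
] ((468.6729736328125, -284.7737121582031), (24.372493743896484, 196.56773376464844), 13.54643726348877)
obj [183 283  27  15 270] [ 0.306 -0.309  0.035] ((306.1713562011719, -312.0581970214844), (19.70490074157715, 53.513572692871094), 89.7493896484375)
obj [182 296  30  24 353] [ 0.306 -0.356  0.028] ((305.0920104980469, -352.2638244628906), (26.493770599365234, 59.024654388427734), 88.69291687011719)
tray? [209 135  35  28 218] [0.446 0.3   0.02 ] ((452.2152404785156, 307.4892883300781), (92.73329162597656, 156.41651916503906), 0.9966015815734863)
tray? [176 158  20  18 172] [0.314 0.209 0.023] ((313.9629211425781, 213.75611877441406), (26.9599609375, 96.05237579345703), 20.6164608001709)
```

```bash
cat >> h.py <<'E'
def down(yaw):
    c,s=np.cos(yaw),np.sin(yaw)
    return np.array([[c,s,0],[s,-c,0],[0,0,-1.]])
def plan(ways, cmd=None, vmax=.049):
    """ways: list of (pos,yawdeg,nrows)"""
    s=bot.read_state()
    p,Rm=(s['tool_pos'],R.from_rotvec(s['tcp_rot']).as_matrix()) if cmd is None else (np.array(cmd[0]),down(np.radians(cmd[1])))
    for pos,yaw,n in ways:
        Rt=down(np.radians(yaw)); pos=np.array(pos)
        dr=R.from_matrix(Rm.T@Rt).as_rotvec()/n
        dp=(pos-p)/n
        print('->',pos,yaw)
        for i in range(n):
            x=Rm.T@dp; print('  xyz',x.round(4).tolist(),'rot',dr.round(4).tolist())
            Rm=Rm@R.from_rotvec(dr).as_matrix()
        p=pos
def st():
    s=bot.read_state(); Rm=R.from_rotvec(s['tcp_rot']).as_matrix()
    print('t',round(s['time'],2),'p',s['tool_pos'].round(4),'yaw',np.degrees(np.arctan2(Rm[1,0],Rm[0,0])).round(2),'zax',Rm[:,2].round(4),'F',s['wrist_force'].round(1),'w',round(s['width'],3),'q',s['q'].round(2))
E
python3 - <<'E'
from h import *
st()
plan([((.45,.36,.29),43,8),((.53,-.06,.30),13,9)])
E
```

```text
t 0.15 p [0.1895 0.6472 0.2082] yaw 73.68 zax [-6.0e-04 -1.7e-03 -1.0e+00] F [-0.3 -0.1 -0. ] w 0.998 q [ 1.25  0.26  1.61 -0.    1.27 -0.04]
-> [0.45 0.36 0.29] 43
  xyz [-0.0253, 0.0413, -0.0102] rot [0.0001, 0.0002, 0.0669]
  xyz [-0.0225, 0.0429, -0.0102] rot [0.0001, 0.0002, 0.0669]
  xyz [-0.0196, 0.0444, -0.0102] rot [0.0001, 0.0002, 0.0669]
  xyz [-0.0166, 0.0456, -0.0102] rot [0.0001, 0.0002, 0.0669]
  xyz [-0.0135, 0.0466, -0.0102] rot [0.0001, 0.0002, 0.0669]
  xyz [-0.0103, 0.0474, -0.0102] rot [0.0001, 0.0002, 0.0669]
  xyz [-0.0071, 0.0479, -0.0102] rot [0.0001, 0.0002, 0.0669]
  xyz [-0.0039, 0.0483, -0.0102] rot [0.0001, 0.0002, 0.0669]
-> [ 0.53 -0.06  0.3 ] 13
  xyz [-0.0253, 0.0402, -0.0011] rot [-0.0, -0.0, 0.0582]
  xyz [-0.0229, 0.0416, -0.0011] rot [-0.0, -0.0, 0.0582]
  xyz [-0.0205, 0.0429, -0.0011] rot [-0.0, -0.0, 0.0582]
  xyz [-0.018, 0.044, -0.0011] rot [-0.0, -0.0, 0.0582]
  xyz [-0.0154, 0.0449, -0.0011] rot [-0.0, -0.0, 0.0582]
  xyz [-0.0127, 0.0458, -0.0011] rot [-0.0, -0.0, 0.0582]
  xyz [-0.0101, 0.0464, -0.0011] rot [-0.0, -0.0, 0.0582]
  xyz [-0.0073, 0.0469, -0.0011] rot [-0.0, -0.0, 0.0582]
  xyz [-0.0046, 0.0473, -0.0011] rot [-0.0, -0.0, 0.0582]
```

arm_command(
  rows=[
    {"xyz":[-0.025,0.041,-0.01],"delta_rot":[0,0,0.067],"gripper":0.085},
    {"xyz":[-0.0225,0.043,-0.01],"delta_rot":[0,0,0.067],"gripper":0.085},
    {"xyz":[-0.0195,0.0445,-0.01],"delta_rot":[0,0,0.067],"gripper":0.085},
    {"xyz":[-0.0165,0.0455,-0.01],"delta_rot":[0,0,0.067],"gripper":0.085},
    {"xyz":[-0.0135,0.0465,-0.01],"delta_rot":[0,0,0.067],"gripper":0.085},
    {"xyz":[-0.01,0.0475,-0.01],"delta_rot":[0,0,0.067],"gripper":0.085},
    {"xyz":[-0.007,0.048,-0.01],"delta_rot":[0,0,0.067],"gripper":0.085},
    {"xyz":[-0.004,0.048,-0.01],"delta_rot":[0,0,0.067],"gripper":0.085},
  ],
)

```text
time: 0.95
tool_pos: [0.451, 0.3596, 0.2895]
tcp_rot: [2.925, 1.147, -0.0]
wrist_force: [0.2, 0.1, 1.8]
width: 0.998
```

arm_command(
  rows=[
    {"xyz":[-0.025,0.04,-0.001],"delta_rot":[0,0,0.058],"gripper":0.085},
    {"xyz":[-0.023,0.0415,-0.001],"delta_rot":[0,0,0.058],"gripper":0.085},
    {"xyz":[-0.0205,0.043,-0.001],"delta_rot":[0,0,0.058],"gripper":0.085},
    {"xyz":[-0.018,0.044,-0.001],"delta_rot":[0,0,0.058],"gripper":0.085},
    {"xyz":[-0.0155,0.045,-0.001],"delta_rot":[0,0,0.058],"gripper":0.085},
    {"xyz":[-0.0125,0.046,-0.001],"delta_rot":[0,0,0.058],"gripper":0.085},
    {"xyz":[-0.01,0.0465,-0.001],"delta_rot":[0,0,0.058],"gripper":0.085},
    {"xyz":[-0.0075,0.047,-0.001],"delta_rot":[0,0,0.058],"gripper":0.085},
    {"xyz":[-0.0045,0.0475,-0.001],"delta_rot":[0,0,0.058],"gripper":0.085},
    {"xyz":[0,0,0],"delta_rot":[0,0,0],"gripper":0.085},
  ],
)

```text
time: 1.95
tool_pos: [0.5309, -0.0643, 0.2979]
tcp_rot: [3.12, 0.346, -0.001]
wrist_force: [-0.1, 0.2, 0.3]
width: 0.994
```

```bash
python3 - <<'E'
from h import *
st(); d=snap('wrist','w1'); st()
print(np.linalg.inv(d['camera_from_world']).round(3))
E
```

```text
t 1.95 p [ 0.5309 -0.0643  0.2979] yaw 12.65 zax [-2.0e-04 -2.5e-03 -1.0e+00] F [-0.1  0.2  0.3] w 0.994 q [-0.17 -0.05  1.78 -0.    1.4  -0.39]
t 2.0 p [ 0.5305 -0.0616  0.2978] yaw 12.78 zax [-9.e-04 -1.e-04 -1.e+00] F [ 0.4  0.6 -0.3] w 0.996 q [-0.16 -0.05  1.79 -0.    1.4  -0.39]
[[ 0.976 -0.209 -0.064  0.514]
 [ 0.218  0.931  0.291  0.011]
 [-0.001 -0.298  0.954  0.462]
 [ 0.     0.     0.     1.   ]]
```

View pics/w1.png

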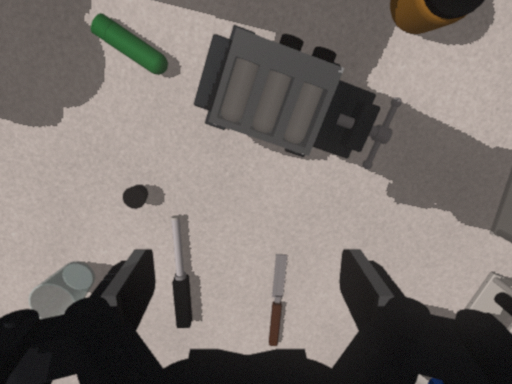

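```bash
cat > m.py <<'E'
from h import *
def insert(d):
    P=pts(d); z=P[...,2]
    reg=(P[...,0]>.42)&(P[...,0]<.65)&(P[...,1]>-.08)&(P[...,1]<.11)
    print('insert top z',np.median(z[reg&(abs(z-.07)<.006)]))
    m=reg&(abs(z-.07)<.005)
    m=cv2.morphologyEx(m.astype(np.uint8),cv2.MORPH_OPEN,np.ones((3,3)))
    # plane cast
    K=d['intrinsics'];T=np.linalg.inv(d['camera_from_world'])
    c=max(cv2.findContours(m,cv2.RETR_EXTERNAL,cv2.CHAIN_APPROX_NONE)[0],key=cv2.contourArea)[:,0,:].astype(float)
    q=cast(d,c,.07); r=cv2.minAreaRect((q*1000).astype(np.float32)); print('insert',r,cv2.boxPoints(r).round(1).tolist())
def cast(d,uv,z0):
    K=d['intrinsics'];T=np.linalg.inv(d['camera_from_world']); uv=np.asarray(uv,float)
    D=np.stack([(uv[:,0]-K[0,2])/K[0,0],-(uv[:,1]-K[1,2])/K[1,1],-np.ones(len(uv))],-1)@T[:3,:3].T
    s=(z0-T[2,3])/D[:,2]; return (T[:3,3]+D*s[:,None])[:,:2]
def rod(d):
    P=pts(d); z=P[...,2]
    reg=(P[...,0]>.42)&(P[...,0]<.53)&(P[...,1]<-.17)&(P[...,1]>-.42)
    print('handle top',np.percentile(z[reg],[50,90,97,99]).round(4), 'table',np.median(z[abs(z)<.01]))
    m=reg&(z>.016)&(z<.035); hm=(P[...,2]*0).astype(np.uint8); 
    nn,l,s,c=cv2.connectedComponentsWithStats((reg&(z>.006)&(z<.035)).astype(np.uint8)); i=1+np.argmax(s[1:,4])
    q=P[l==i]; top=q[q[:,2]>.020]
    r=cv2.minAreaRect((top[:,:2]*1000).astype(np.float32)); print('handle',r,len(top))
    r2=cv2.minAreaRect((q[:,:2]*1000).astype(np.float32)); print('rod',r2)
    vx,vy,x0,y0=cv2.fitLine((q[:,:2]*1000).astype(np.float32),cv2.DIST_L2,0,.01,.01).ravel()
    if vy<0:vx,vy=-vx,-vy
    a=(q[:,:2]*1000-[x0,y0])@[vx,vy]
    print('axis',np.degrees(np.arctan2(vy,vx)),'tip',(x0+vx*a.max(),y0+vy*a.max()),'tail',(x0+vx*a.min(),y0+vy*a.min()),np.ptp(a))
    ah=(top[:,:2]*1000-[x0,y0])@[vx,vy]; print('handle extent', ah.min(),ah.max(), 'mid',(x0+vx*(ah.min()+ah.max())/2,y0+vy*(ah.min()+ah.max())/2))
E
python3 - <<'E'
from m import *
d=dict(np.load('pics/w1.npz')); insert(d); rod(d)
d=dict(np.load('pics/top0.npz')); insert(d); rod(d)
a=cv2.imread('pics/w1.png')[10:180,170:400]; cv2.imwrite('pics/z3.png',cv2.resize(a,None,fx=3.4,fy=3.4,interpolation=cv2.INTER_CUBIC))
E
```

```text
insert top z 0.06953987986814167
insert ((545.5784912109375, 14.472408294677734), (107.82294464111328, 129.8216094970703), 83.74024963378906) [[475.20001220703125, -32.0], [604.2000122070312, -46.20000076293945], [616.0, 61.0], [486.8999938964844, 75.0999984741211]]
handle top [-0.0008  0.0169  0.023   0.0237] table -0.0006895246121134402
handle ((480.94891357421875, -330.49053955078125), (24.0234375, 95.22599029541016), 13.664570808410645) 691
rod ((469.3223876953125, -281.9272155761719), (24.661291122436523, 195.212890625), 13.370166778564453)
axis 103.804886 tip (np.float64(447.3341467975683), np.float64(-186.81411008968593)) tail (np.float64(493.89586533281476), np.float64(-376.3096713752284)) 195.13216456027635
handle extent -86.03254630579401 9.161778387044855 mid (np.float64(482.53840572975776), np.float64(-330.08740445803994))
insert top z 0.0709020335690328
insert ((548.9449462890625, 28.949644088745117), (74.71839904785156, 131.9476776123047), 82.4201889038086) [[478.6000061035156, 0.6000000238418579], [609.4000244140625, -16.799999237060547], [619.2999877929688, 57.29999923706055], [488.5, 74.69999694824219]]
handle top [0.002  0.0194 0.0263 0.028 ] table 0.00141034020193187
handle ((470.7957458496094, -284.0338134765625), (23.677701950073242, 194.99871826171875), 13.344264030456543) 295
rod ((471.706787109375, -287.87457275390625), (23.677701950073242, 202.89332580566406), 13.344264030456543)
axis 103.12652 tip (np.float64(448.34828603495015), np.float64(-189.14571170843314)) tail (np.float64(494.4338387517568), np.float64(-386.7721280523216)) 202.92875537804892
handle extent -80.77312645147643 114.25203236201537 mid (np.float64(470.4936005835432), np.float64(-284.1103783999661))
```

View pics/z3.png

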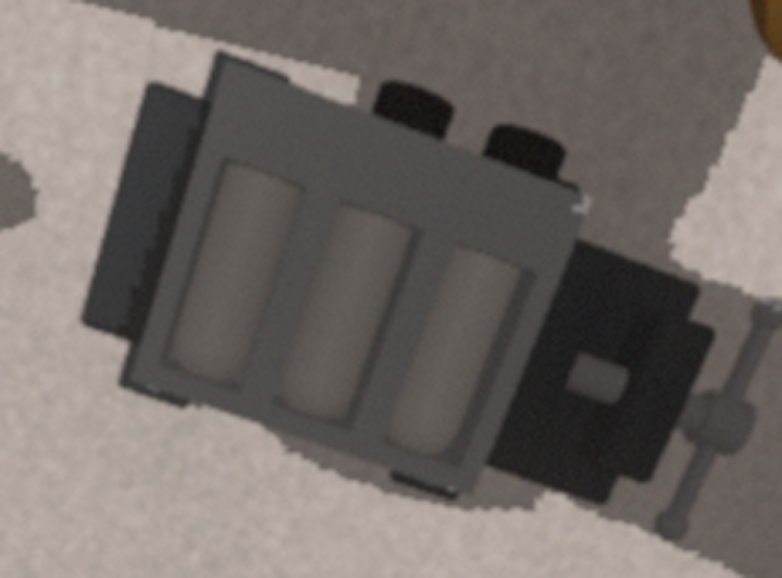

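```bash
python3 - <<'E'
from h import *
st()
plan([((.482,-.333,.10),13.5,8),((.482,-.333,.004),13.5,4)])
E
```

```text
t 2.0 p [ 0.5305 -0.0616  0.2978] yaw 12.78 zax [-9.e-04 -1.e-04 -1.e+00] F [ 0.4  0.6 -0.3] w 0.996 q [-0.16 -0.05  1.79 -0.    1.4  -0.39]
-> [ 0.482 -0.333  0.1  ] 13.5
  xyz [-0.0134, 0.0317, 0.0247] rot [-0.0, 0.0001, -0.0016]
  xyz [-0.0134, 0.0317, 0.0247] rot [-0.0, 0.0001, -0.0016]
  xyz [-0.0135, 0.0317, 0.0247] rot [-0.0, 0.0001, -0.0016]
  xyz [-0.0136, 0.0317, 0.0247] rot [-0.0, 0.0001, -0.0016]
  xyz [-0.0136, 0.0317, 0.0247] rot [-0.0, 0.0001, -0.0016]
  xyz [-0.0137, 0.0316, 0.0247] rot [-0.0, 0.0001, -0.0016]
  xyz [-0.0137, 0.0316, 0.0247] rot [-0.0, 0.0001, -0.0016]
  xyz [-0.0138, 0.0316, 0.0247] rot [-0.0, 0.0001, -0.0016]
-> [ 0.482 -0.333  0.004] 13.5
  xyz [-0.0, 0.0, 0.024] rot [-0.0, -0.0, 0.0]
  xyz [-0.0, 0.0, 0.024] rot [-0.0, -0.0, 0.0]
  xyz [-0.0, 0.0, 0.024] rot [-0.0, -0.0, 0.0]
  xyz [-0.0, -0.0, 0.024] rot [-0.0, -0.0, 0.0]
```

arm_command(
  rows=[
    {"xyz":[-0.0135,0.0317,0.0247],"delta_rot":[0,0,-0.0016],"gripper":0.055},
    {"xyz":[-0.0135,0.0317,0.0247],"delta_rot":[0,0,-0.0016],"gripper":0.055},
    {"xyz":[-0.0135,0.0317,0.0247],"delta_rot":[0,0,-0.0016],"gripper":0.055},
    {"xyz":[-0.0136,0.0317,0.0247],"delta_rot":[0,0,-0.0016],"gripper":0.055},
    {"xyz":[-0.0136,0.0317,0.0247],"delta_rot":[0,0,-0.0016],"gripper":0.055},
    {"xyz":[-0.0137,0.0316,0.0247],"delta_rot":[0,0,-0.0016],"gripper":0.055},
    {"xyz":[-0.0137,0.0316,0.0247],"delta_rot":[0,0,-0.0016],"gripper":0.055},
    {"xyz":[-0.0138,0.0316,0.0247],"delta_rot":[0,0,-0.0016],"gripper":0.055},
    {"xyz":[0,0,0],"delta_rot":[0,0,0],"gripper":0.055},
    {"xyz":[0,0,0],"delta_rot":[0,0,0],"gripper":0.055},
  ],
)

```text
time: 3.0
tool_pos: [0.4828, -0.3293, 0.0995]
tcp_rot: [-3.116, -0.377, 0.002]
wrist_force: [0.3, -0.2, 0.5]
width: 0.645
```

```bash
python3 - <<'E'
from m import *
st()
d=snap('wrist','w2');rod(d)
plan([((.482,-.333,.004),13.5,4)])
E
```

```text
t 3.0 p [ 0.4828 -0.3293  0.0995] yaw 13.78 zax [-0.0019  0.0024 -1.    ] F [ 0.3 -0.2  0.5] w 0.645 q [-0.64  0.19  1.91  0.    1.05 -0.88]
handle top [0.0209 0.2019 0.2084 0.264 ] table -0.0005046413578678743
handle ((480.5673522949219, -330.6836242675781), (23.954059600830078, 94.579345703125), 13.373856544494629) 3237
rod ((469.9120178222656, -285.95074462890625), (23.991191864013672, 186.54762268066406), 13.375377655029297)
axis 103.364655 tip (np.float64(448.4186681453404), np.float64(-195.18826431157592)) tail (np.float64(491.53892955691197), np.float64(-376.6847314566153)) 186.54845494224045
handle extent -85.84369433343564 8.73754699880537 mid (np.float64(480.6078075271425), np.float64(-330.67480560301027))
-> [ 0.482 -0.333  0.004] 13.5
  xyz [-0.0006, 0.0008, 0.0242] rot [-0.0003, -0.0, 0.0015]
  xyz [-0.0006, 0.0008, 0.0242] rot [-0.0003, -0.0, 0.0015]
  xyz [-0.0006, 0.0008, 0.0242] rot [-0.0003, -0.0, 0.0015]
  xyz [-0.0006, 0.0008, 0.0242] rot [-0.0003, -0.0, 0.0015]
```

View pics/w2.png

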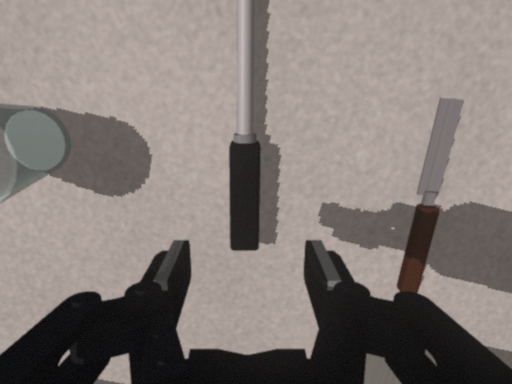

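arm_command(
  rows=[
    {"xyz":[-0.0006,0.0005,0.024],"delta_rot":[0,0,0.001],"gripper":0.055},
    {"xyz":[-0.0006,0.0005,0.024],"delta_rot":[0,0,0.001],"gripper":0.055},
    {"xyz":[0,0,0.024],"delta_rot":[0,0,0],"gripper":0.055},
    {"xyz":[0,0,0.023],"delta_rot":[0,0,0],"gripper":0.055},
    {"xyz":[0,0,0],"delta_rot":[0,0,0],"gripper":0.055},
    {"xyz":[0,0,0],"delta_rot":[0,0,0],"gripper":0.055},
  ],
)

```text
time: 3.65
tool_pos: [0.4833, -0.3309, 0.0067]
tcp_rot: [3.119, 0.377, 0.001]
wrist_force: [-0.1, 0.3, 0.3]
width: 0.642
```

```bash
python3 - <<'E'
from m import *
st()
E
```

```text
t 3.65 p [ 0.4833 -0.3309  0.0067] yaw 13.78 zax [ 7.e-04 -3.e-04 -1.e+00] F [-0.1  0.3  0.3] w 0.642 q [-0.64  0.3   1.97  0.    0.87 -0.88]
```

arm_command(
  rows=[
    {"xyz":[-0.0015,0.001,0.001],"delta_rot":[0,0,0.003],"gripper":0.055},
    {"xyz":[0,0,0],"delta_rot":[0,0,0],"gripper":0.015},
    {"xyz":[0,0,0],"delta_rot":[0,0,0],"gripper":0.015},
    {"xyz":[0,0,0],"delta_rot":[0,0,0],"gripper":0.015},
    {"xyz":[0,0,0],"delta_rot":[0,0,0],"gripper":0.015},
    {"xyz":[0,0,0],"delta_rot":[0,0,0],"gripper":0.015},
    {"xyz":[0,0,0],"delta_rot":[0,0,0],"gripper":0.015},
  ],
  force=90,
)

```text
time: 4.35
tool_pos: [0.4811, -0.3332, 0.0046]
tcp_rot: [-3.12, -0.369, 0.0]
wrist_force: [1.2, -0.4, -0.5]
width: 0.172
```

```bash
python3 - <<'E'
from m import *
st()
E
```

```text
t 4.35 p [ 0.4811 -0.3332  0.0046] yaw 13.5 zax [-0.e+00  1.e-04 -1.e+00] F [ 1.2 -0.4 -0.5] w 0.172 q [-0.65  0.3   1.97  0.    0.87 -0.88]
```

```bash
python3 - <<'E'
from m import *
d=snap('wrist','w3'); st(); rod(d)
E
```

```text
t 4.4 p [ 0.4811 -0.3332  0.0046] yaw 13.5 zax [-1.e-04  1.e-04 -1.e+00] F [-0.4  0.4 -0.2] w 0.178 q [-0.65  0.3   1.97 -0.    0.87 -0.88]
handle top [0.0009 0.1047 0.1114 0.116 ] table -0.0004389297831982053
handle ((475.09466552734375, -306.8238525390625), (28.186195373535156, 146.0118408203125), 10.642075538635254) 6679
rod ((473.3905029296875, -299.612548828125), (28.199251174926758, 160.70375061035156), 11.50903034210205)
axis 103.27191 tip (np.float64(454.50147081831386), np.float64(-221.46043765731406)) tail (np.float64(491.4800690797443), np.float64(-378.23419560327454)) 161.07584965015852
handle extent -82.26943924005145 64.1348067426026 mid (np.float64(474.67486889697784), np.float64(-306.9871903203728))
```

View pics/w3.png

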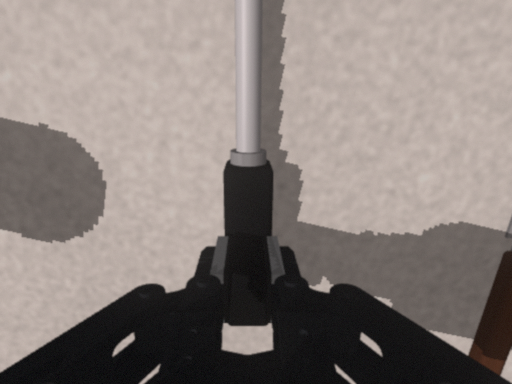

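```bash
python3 - <<'E'
from m import *
plan([((.481,-.333,.08),13.5,3),((.4785,-.2135,.08),-6.2,8)])
E
```

```text
-> [ 0.481 -0.333  0.08 ] 13.5
  xyz [-0.0, -0.0001, -0.0251] rot [-0.0, 0.0, 0.0]
  xyz [-0.0, -0.0001, -0.0251] rot [-0.0, 0.0, 0.0]
  xyz [-0.0, -0.0001, -0.0251] rot [-0.0, 0.0, 0.0]
-> [ 0.4785 -0.2135  0.08  ] -6.2
  xyz [0.0032, -0.0146, -0.0] rot [-0.0, 0.0, 0.043]
  xyz [0.0026, -0.0147, -0.0] rot [-0.0, 0.0, 0.043]
  xyz [0.0019, -0.0148, -0.0] rot [-0.0, 0.0, 0.043]
  xyz [0.0013, -0.0149, -0.0] rot [-0.0, 0.0, 0.043]
  xyz [0.0006, -0.0149, -0.0] rot [-0.0, 0.0, 0.043]
  xyz [-0.0, -0.0149, -0.0] rot [-0.0, 0.0, 0.043]
  xyz [-0.0006, -0.0149, -0.0] rot [-0.0, 0.0, 0.043]
  xyz [-0.0013, -0.0149, -0.0] rot [-0.0, 0.0, 0.043]
```

arm_command(
  rows=[
    {"xyz":[0,0,-0.025],"delta_rot":[0,0,0],"gripper":0.01},
    {"xyz":[0,0,-0.025],"delta_rot":[0,0,0],"gripper":0.01},
    {"xyz":[0,0,-0.025],"delta_rot":[0,0,0],"gripper":0.01},
    {"xyz":[0,0,0],"delta_rot":[0,0,0],"gripper":0.01},
  ],
)

```text
time: 4.8
tool_pos: [0.4839, -0.3352, 0.0839]
tcp_rot: [3.114, 0.369, 0.009]
wrist_force: [1.0, 0.1, -0.1]
width: 0.12
```

arm_command(
  rows=[
    {"xyz":[0.0032,-0.0146,0],"delta_rot":[0,0,0.043],"gripper":0.01},
    {"xyz":[0.0026,-0.0147,0],"delta_rot":[0,0,0.043],"gripper":0.01},
    {"xyz":[0.0019,-0.0148,0],"delta_rot":[0,0,0.043],"gripper":0.01},
    {"xyz":[0.0013,-0.0149,0],"delta_rot":[0,0,0.043],"gripper":0.01},
    {"xyz":[0.0006,-0.0149,0],"delta_rot":[0,0,0.043],"gripper":0.01},
    {"xyz":[0,-0.0149,0],"delta_rot":[0,0,0.043],"gripper":0.01},
    {"xyz":[-0.0006,-0.0149,0],"delta_rot":[0,0,0.043],"gripper":0.01},
    {"xyz":[-0.0013,-0.0149,0],"delta_rot":[0,0,0.043],"gripper":0.01},
    {"xyz":[0,0,0],"delta_rot":[0,0,0],"gripper":0.01},
    {"xyz":[0,0,0],"delta_rot":[0,0,0],"gripper":0.01},
    {"xyz":[0,0,0],"delta_rot":[0,0,0],"gripper":0.01},
  ],
)

```text
time: 5.9
tool_pos: [0.4787, -0.2143, 0.0794]
tcp_rot: [3.137, -0.169, -0.0]
wrist_force: [0.5, 0.4, 0.3]
width: 0.122
```

```bash
python3 - <<'E'
from m import *
d=snap('wrist','w4'); snap('side','s4'); st()
s=cv2.imread('pics/s4.png')[140:320,200:350]; cv2.imwrite('pics/z4.png',cv2.resize(s,None,fx=3.3,fy=3.3,interpolation=cv2.INTER_CUBIC))
insert(d)
E
```

```text
t 6.0 p [ 0.4787 -0.2144  0.0796] yaw -6.21 zax [ 0.e+00 -2.e-04 -1.e+00] F [ 0.4 -0.1 -0.4] w 0.115 q [-0.47  0.1   2.05 -0.    0.99 -0.36]
insert top z nan
  return _methods._mean(a, axis=axis, dtype=dtype,
  ret = ret.dtype.type(ret / rcount)
Traceback (most recent call last):
  File "m.py", line 10, in insert
    c=max(cv2.findContours(m,cv2.RETR_EXTERNAL,cv2.CHAIN_APPROX_NONE)[0],key=cv2.contourArea)[:,0,:].astype(float)
      ~~~^^^^^^^^^^^^^^^^^^^^^^^^^^^^^^^^^^^^^^^^^^^^^^^^^^^^^^^^^^^^^^^^^^^^^^^^^^^^^^^^^^^^
ValueError: max() iterable argument is empty
```

View pics/w4.png

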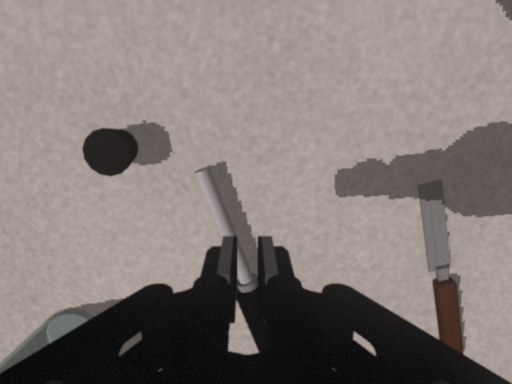

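View pics/z4.png

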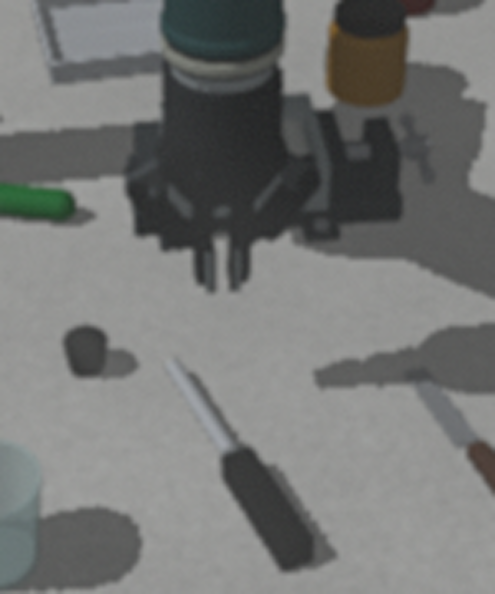

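```bash
python3 - <<'E'
from m import *
def proj(d,p):
    c=d['camera_from_world']@np.r_[p,1]; K=d['intrinsics']; return (K[0,0]*c[0]/-c[2]+K[0,2], K[1,1]*-c[1]/-c[2]+K[1,2], -c[2])
for n,p in [('w3',[.4811,-.3332,.0046]),('w4',[.4787,-.2144,.0796])]:
    d=dict(np.load(f'pics/{n}.npz')); P=pts(d)
    print(n,'tcp',proj(d,p),'grip',proj(d,np.array(p)+[0,0,.019]), 'camdz',np.linalg.inv(d['camera_from_world'])[:3,3]-p)
    for v in (240,250,265,280,300,320):
        print(v,[(u,P[v,u].round(3).tolist()) for u in (215,222,232,248,265,272)])
E
```

```text
w3 tcp (np.float64(248.20929180851573), np.float64(235.81578692089874), np.float64(0.17966433697707218)) grip (np.float64(248.33088900495508), np.float64(251.90915970981848), np.float64(0.16151516731245244)) camdz [-0.01846399  0.07442633  0.16433405]
240 [(215, [0.464, -0.343, -0.001]), (222, [0.466, -0.324, 0.036]), (232, [0.471, -0.327, 0.027]), (248, [0.479, -0.327, 0.024]), (265, [0.486, -0.32, 0.034]), (272, [0.488, -0.318, 0.036])]
250 [(215, [0.464, -0.325, 0.044]), (222, [0.467, -0.324, 0.045]), (232, [0.472, -0.331, 0.029]), (248, [0.481, -0.332, 0.023]), (265, [0.485, -0.32, 0.044]), (272, [0.488, -0.319, 0.045])]
265 [(215, [0.465, -0.324, 0.057]), (222, [0.468, -0.324, 0.058]), (232, [0.474, -0.338, 0.031]), (248, [0.483, -0.34, 0.024]), (265, [0.486, -0.326, 0.047]), (272, [0.487, -0.319, 0.058])]
280 [(215, [0.466, -0.324, 0.069]), (222, [0.469, -0.326, 0.064]), (232, [0.476, -0.345, 0.033]), (248, [0.485, -0.349, 0.023]), (265, [0.488, -0.331, 0.049]), (272, [0.488, -0.323, 0.062])]
300 [(215, [0.467, -0.323, 0.081]), (222, [0.47, -0.329, 0.072]), (232, [0.479, -0.363
[... 969 characters left out ...]
1, 0.132]), (232, [0.473, -0.202, 0.133]), (248, [0.472, -0.271, 0.013]), (265, [0.486, -0.204, 0.131]), (272, [0.489, -0.204, 0.131])]
280 [(215, [0.468, -0.199, 0.147]), (222, [0.47, -0.2, 0.145]), (232, [0.473, -0.205, 0.138]), (248, [0.471, -0.282, 0.017]), (265, [0.486, -0.206, 0.138]), (272, [0.488, -0.202, 0.144])]
300 [(215, [0.469, -0.2, 0.156]), (222, [0.471, -0.201, 0.154]), (232, [0.472, -0.213, 0.138]), (248, [0.47, -0.296, 0.024]), (265, [0.485, -0.213, 0.14]), (272, [0.487, -0.204, 0.153])]
320 [(215, [0.471, -0.195, 0.172]), (222, [0.473, -0.197, 0.17]), (232, [0.471, -0.223, 0.138]), (248, [0.467, -0.317, 0.022]), (265, [0.484, -0.221, 0.142]), (272, [0.487, -0.201, 0.167])]
```

```bash
python3 - <<'E'
from m import *
st()
plan([((.485,-.31,.15),13,6)])
E
```

```text
t 6.0 p [ 0.4787 -0.2144  0.0796] yaw -6.21 zax [ 0.e+00 -2.e-04 -1.e+00] F [ 0.4 -0.1 -0.4] w 0.115 q [-0.47  0.1   2.05 -0.    0.99 -0.36]
-> [ 0.485 -0.31   0.15 ] 13
  xyz [0.0028, 0.0157, -0.0117] rot [0.0, 0.0, -0.0559]
  xyz [0.0019, 0.0159, -0.0117] rot [0.0, 0.0, -0.0559]
  xyz [0.001, 0.0159, -0.0117] rot [0.0, 0.0, -0.0559]
  xyz [0.0001, 0.016, -0.0117] rot [0.0, 0.0, -0.0559]
  xyz [-0.0008, 0.0159, -0.0117] rot [0.0, 0.0, -0.0559]
  xyz [-0.0017, 0.0159, -0.0117] rot [0.0, 0.0, -0.0559]
```

arm_command(
  rows=[
    {"xyz":[0.0028,0.0157,-0.012],"delta_rot":[0,0,-0.056],"gripper":0.06},
    {"xyz":[0.0019,0.0159,-0.012],"delta_rot":[0,0,-0.056],"gripper":0.06},
    {"xyz":[0.001,0.0159,-0.012],"delta_rot":[0,0,-0.056],"gripper":0.06},
    {"xyz":[0,0.016,-0.012],"delta_rot":[0,0,-0.056],"gripper":0.06},
    {"xyz":[-0.0008,0.0159,-0.012],"delta_rot":[0,0,-0.056],"gripper":0.06},
    {"xyz":[-0.0017,0.0159,-0.012],"delta_rot":[0,0,-0.056],"gripper":0.06},
    {"xyz":[0,0,0],"delta_rot":[0,0,0],"gripper":0.06},
    {"xyz":[0,0,0],"delta_rot":[0,0,0],"gripper":0.06},
    {"xyz":[0,0,0],"delta_rot":[0,0,0],"gripper":0.06},
  ],
)

```text
time: 6.9
tool_pos: [0.4842, -0.3085, 0.1506]
tcp_rot: [-3.12, -0.355, 0.002]
wrist_force: [-0.6, -0.7, -0.4]
width: 0.704
```

```bash
python3 - <<'E'
from m import *
d=snap('wrist','w5');st();rod(d)
E
```

```text
t 6.95 p [ 0.4842 -0.3083  0.1505] yaw 13.03 zax [-0.0017  0.0015 -1.    ] F [-1.  -0.2 -0.3] w 0.701 q [-0.61  0.12  1.89  0.    1.14 -0.84]
handle top [0.1875 0.2541 0.2602 0.315 ] table -0.0005540922857419639
handle ((480.341552734375, -330.7138366699219), (23.585458755493164, 94.10125732421875), 13.184760093688965) 2179
rod ((469.0567932128906, -282.2155456542969), (23.670642852783203, 193.68148803710938), 13.106693267822266)
axis 103.36541 tip (np.float64(446.8043530905706), np.float64(-187.97784516691593)) tail (np.float64(491.5759168162679), np.float64(-376.4135880453325)) 193.68149185000604
handle extent -88.48875098881909 5.627088959562177 mid (np.float64(480.6979715732869), np.float64(-330.63020407843845))
```

View pics/w5.png

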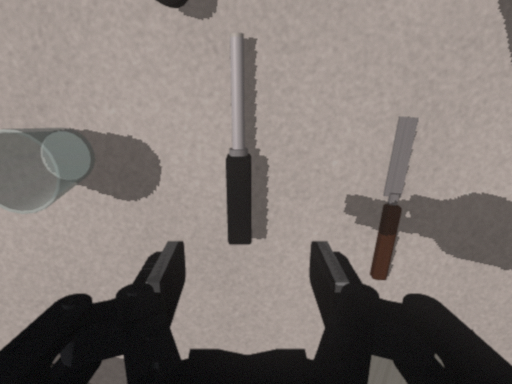

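```bash
python3 - <<'E'
from m import *
plan([((.481,-.333,.08),13.4,3),((.481,-.333,.001),13.4,4)])
E
```

```text
-> [ 0.481 -0.333  0.08 ] 13.4
  xyz [-0.0029, 0.0078, 0.0235] rot [-0.0006, 0.0004, -0.0021]
  xyz [-0.0029, 0.0078, 0.0235] rot [-0.0006, 0.0004, -0.0021]
  xyz [-0.0029, 0.0078, 0.0235] rot [-0.0006, 0.0004, -0.0021]
-> [ 0.481 -0.333  0.001] 13.4
  xyz [-0.0, -0.0, 0.0197] rot [0.0, 0.0, 0.0]
  xyz [-0.0, -0.0, 0.0197] rot [0.0, 0.0, 0.0]
  xyz [-0.0, -0.0, 0.0197] rot [0.0, 0.0, 0.0]
  xyz [-0.0, -0.0, 0.0197] rot [0.0, 0.0, 0.0]
```

arm_command(
  rows=[
    {"xyz":[-0.0029,0.0078,0.0235],"delta_rot":[0,0,-0.002],"gripper":0.05},
    {"xyz":[-0.0029,0.0078,0.0235],"delta_rot":[0,0,-0.002],"gripper":0.05},
    {"xyz":[-0.0029,0.0078,0.0235],"delta_rot":[0,0,-0.002],"gripper":0.05},
    {"xyz":[0,0,0.02],"delta_rot":[0,0,0],"gripper":0.05},
    {"xyz":[0,0,0.02],"delta_rot":[0,0,0],"gripper":0.05},
    {"xyz":[0,0,0.02],"delta_rot":[0,0,0],"gripper":0.05},
    {"xyz":[0,0,0.015],"delta_rot":[0,0,0],"gripper":0.05},
    {"xyz":[0,0,0],"delta_rot":[0,0,0],"gripper":0.05},
    {"xyz":[0,0,0],"delta_rot":[0,0,0],"gripper":0.05},
    {"xyz":[0,0,0],"delta_rot":[0,0,0],"gripper":0.05},
  ],
)

```text
time: 7.95
tool_pos: [0.4827, -0.3346, 0.0073]
tcp_rot: [3.119, 0.366, 0.002]
wrist_force: [0.2, -1.0, 0.3]
width: 0.587
```

```bash
python3 - <<'E'
from m import *
st();plan([((.481,-.333,.001),13.4,1)])
E
```

```text
t 7.95 p [ 0.4827 -0.3346  0.0073] yaw 13.4 zax [ 0.0016 -0.0012 -1.    ] F [ 0.2 -1.   0.3] w 0.587 q [-0.65  0.3   1.96 -0.    0.87 -0.88]
-> [ 0.481 -0.333  0.001] 13.4
  xyz [-0.0013, -0.002, 0.0063] rot [0.0015, -0.0013, 0.0001]
```

arm_command(
  rows=[
    {"xyz":[-0.0013,0,0.006],"delta_rot":[0.0015,-0.001,0],"gripper":0.05},
    {"xyz":[0,0,0],"delta_rot":[0,0,0],"gripper":0.05},
    {"xyz":[0,0,0],"delta_rot":[0,0,0],"gripper":0.02},
    {"xyz":[0,0,0],"delta_rot":[0,0,0],"gripper":0.02},
    {"xyz":[0,0,0],"delta_rot":[0,0,0],"gripper":0.02},
    {"xyz":[0,0,0],"delta_rot":[0,0,0],"gripper":0.02},
    {"xyz":[0,0,0],"delta_rot":[0,0,0],"gripper":0.02},
  ],
  force=60,
)

```text
time: 8.65
tool_pos: [0.4807, -0.3346, 0.0007]
tcp_rot: [-3.119, -0.366, 0.001]
wrist_force: [-1.8, 0.4, 4.3]
width: 0.243
```

```bash
python3 - <<'E'
from m import *
st()
E
```

```text
t 8.65 p [ 0.4807 -0.3346  0.0007] yaw 13.39 zax [-1.e-03  9.e-04 -1.e+00] F [-1.8  0.4  4.3] w 0.243 q [-0.65  0.31  1.97  0.    0.86 -0.88]
```

arm_command(
  rows=[
    {"xyz":[0,0,0],"delta_rot":[0,0,0],"gripper":0.0},
    {"xyz":[0,0,0],"delta_rot":[0,0,0],"gripper":0.0},
    {"xyz":[0,0,0],"delta_rot":[0,0,0],"gripper":0.0},
    {"xyz":[0,0,0],"delta_rot":[0,0,0],"gripper":0.0},
    {"xyz":[0,0,0],"delta_rot":[0,0,0],"gripper":0.0},
  ],
  force=60,
)

```text
time: 9.15
tool_pos: [0.4808, -0.3346, 0.0008]
tcp_rot: [-3.119, -0.366, 0.001]
wrist_force: [-1.6, 1.3, 6.2]
width: 0.227
```

```bash
python3 - <<'E'
from m import *
st(); snap('wrist','w6')
E
```

```text
t 9.15 p [ 0.4808 -0.3346  0.0008] yaw 13.4 zax [-1.e-03  9.e-04 -1.e+00] F [-1.6  1.3  6.2] w 0.227 q [-0.65  0.31  1.97  0.    0.86 -0.88]
```

View pics/w6.png

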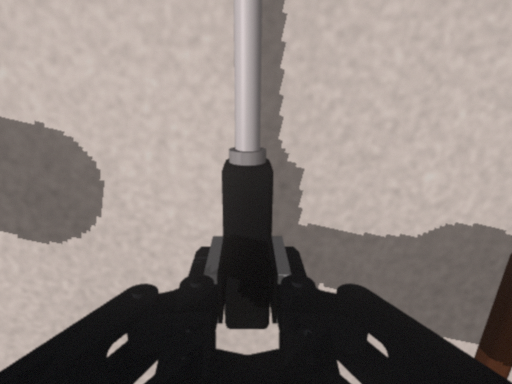

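arm_command(
  rows=[
    {"xyz":[0,0,-0.005],"delta_rot":[0,0,0],"gripper":0.0},
    {"xyz":[0,0,-0.01],"delta_rot":[0,0,0],"gripper":0.0},
    {"xyz":[0,0,-0.015],"delta_rot":[0,0,0],"gripper":0.0},
    {"xyz":[0,0,-0.02],"delta_rot":[0,0,0],"gripper":0.0},
    {"xyz":[0,0,0],"delta_rot":[0,0,0],"gripper":0.0},
    {"xyz":[0,0,0],"delta_rot":[0,0,0],"gripper":0.0},
  ],
  force=60,
)

```text
time: 9.8
tool_pos: [0.4814, -0.335, 0.0513]
tcp_rot: [3.12, 0.366, 0.001]
wrist_force: [-0.0, 0.6, -1.7]
width: 0.228
```

```bash
python3 - <<'E'
from m import *
st(); d=snap('wrist','w7'); P=pts(d)
for v in (20,60,100,140,160,180,200,220): print(v,[(u,P[v,u].round(4).tolist()) for u in (240,248,256)])
E
```

```text
t 9.8 p [ 0.4814 -0.335   0.0513] yaw 13.39 zax [ 6.e-04 -2.e-04 -1.e+00] F [-0.   0.6 -1.7] w 0.228 q [-0.65  0.24  1.94  0.    0.96 -0.88]
20 [(240, [0.4535, -0.2331, 0.0666]), (248, [0.4568, -0.2324, 0.067]), (256, [0.46, -0.2317, 0.0673])]
60 [(240, [0.4569, -0.2482, 0.0657]), (248, [0.4603, -0.2474, 0.0659]), (256, [0.4637, -0.2467, 0.0668])]
100 [(240, [0.4607, -0.2644, 0.0662]), (248, [0.4642, -0.2636, 0.0675]), (256, [0.4677, -0.2628, 0.066])]
140 [(240, [0.4647, -0.2818, 0.0665]), (248, [0.4683, -0.2807, 0.0683]), (256, [0.472, -0.2801, 0.0663])]
160 [(240, [0.4668, -0.2905, 0.0689]), (248, [0.4703, -0.2891, 0.0714]), (256, [0.474, -0.2887, 0.0693])]
180 [(240, [0.4687, -0.2985, 0.0739]), (248, [0.4723, -0.2976, 0.0741]), (256, [0.4758, -0.2968, 0.0741])]
200 [(240, [0.4709, -0.308, 0.0736]), (248, [0.4746, -0.3073, 0.0732]), (256, [0.4782, -0.3062, 0.0739])]
220 [(240, [0.4732, -0.3179, 0.0735]), (248, [0.4768, -0.3167, 0.0743]), (256, [0.4807, -0.3162, 0.0732])]
```

View pics/w7.png

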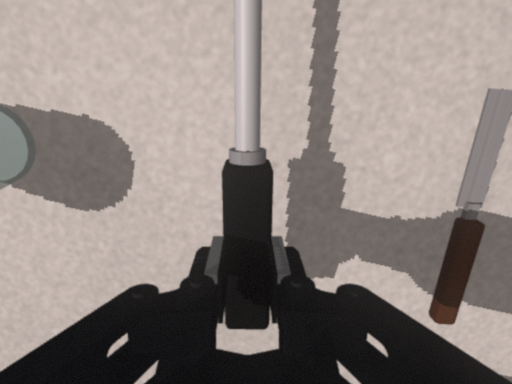

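```bash
python3 - <<'E'
from m import *
plan([((.479,-.2085,.05),-6.2,10)])
E
```

```text
-> [ 0.479  -0.2085  0.05  ] -6.2
  xyz [0.0028, -0.0123, 0.0] rot [-0.0001, 0.0001, 0.0342]
  xyz [0.0023, -0.0124, 0.0] rot [-0.0001, 0.0001, 0.0342]
  xyz [0.0019, -0.0124, 0.0] rot [-0.0001, 0.0001, 0.0342]
  xyz [0.0015, -0.0125, 0.0] rot [-0.0001, 0.0001, 0.0342]
  xyz [0.0011, -0.0125, 0.0] rot [-0.0001, 0.0001, 0.0342]
  xyz [0.0006, -0.0126, 0.0] rot [-0.0001, 0.0001, 0.0342]
  xyz [0.0002, -0.0126, 0.0] rot [-0.0001, 0.0001, 0.0342]
  xyz [-0.0002, -0.0126, 0.0] rot [-0.0001, 0.0001, 0.0342]
  xyz [-0.0007, -0.0126, 0.0] rot [-0.0001, 0.0001, 0.0342]
  xyz [-0.0011, -0.0125, 0.0] rot [-0.0001, 0.0001, 0.0342]
```

arm_command(
  rows=[
    {"xyz":[0.0028,-0.0123,0],"delta_rot":[0,0,0.034],"gripper":0.0},
    {"xyz":[0.0023,-0.0124,0],"delta_rot":[0,0,0.034],"gripper":0.0},
    {"xyz":[0.0019,-0.0124,0],"delta_rot":[0,0,0.034],"gripper":0.0},
    {"xyz":[0.0015,-0.0125,0],"delta_rot":[0,0,0.034],"gripper":0.0},
    {"xyz":[0.0011,-0.0125,0],"delta_rot":[0,0,0.034],"gripper":0.0},
    {"xyz":[0.0006,-0.0126,0],"delta_rot":[0,0,0.034],"gripper":0.0},
    {"xyz":[0.0002,-0.0126,0],"delta_rot":[0,0,0.034],"gripper":0.0},
    {"xyz":[-0.0002,-0.0126,0],"delta_rot":[0,0,0.034],"gripper":0.0},
    {"xyz":[-0.0007,-0.0126,0],"delta_rot":[0,0,0.034],"gripper":0.0},
    {"xyz":[-0.0011,-0.0125,0],"delta_rot":[0,0,0.034],"gripper":0.0},
    {"xyz":[0,0,0],"delta_rot":[0,0,0],"gripper":0.0},
    {"xyz":[0,0,0],"delta_rot":[0,0,0],"gripper":0.0},
  ],
)

```text
time: 11.05
tool_pos: [0.4783, -0.2084, 0.0496]
tcp_rot: [-3.136, 0.164, 0.004]
wrist_force: [0.9, 0.1, -1.5]
width: 0.226
```

```bash
python3 - <<'E'
from m import *
st(); d=snap('wrist','w8'); snap('side','s8'); st()
s=cv2.imread('pics/s8.png')[140:320,200:350]; cv2.imwrite('pics/z8.png',cv2.resize(s,None,fx=3.3,fy=3.3,interpolation=cv2.INTER_CUBIC))
E
```

```text
t 11.05 p [ 0.4783 -0.2084  0.0496] yaw -5.99 zax [-0.0025  0.0015 -1.    ] F [ 0.9  0.1 -1.5] w 0.226 q [-0.46  0.14  2.08  0.    0.93 -0.35]
t 11.15 p [ 0.4787 -0.209   0.05  ] yaw -6.06 zax [-0.0017  0.0012 -1.    ] F [ 0.1  0.4 -1.8] w 0.232 q [-0.46  0.14  2.08  0.    0.93 -0.35]
```

View pics/w8.png

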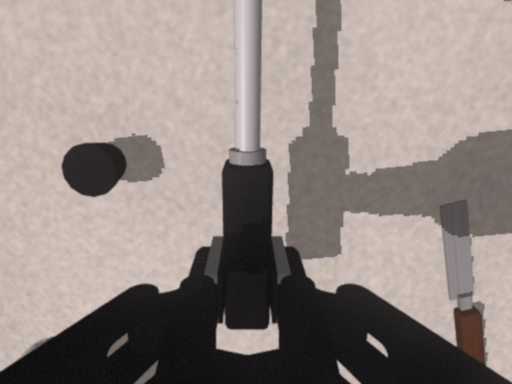

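View pics/z8.png

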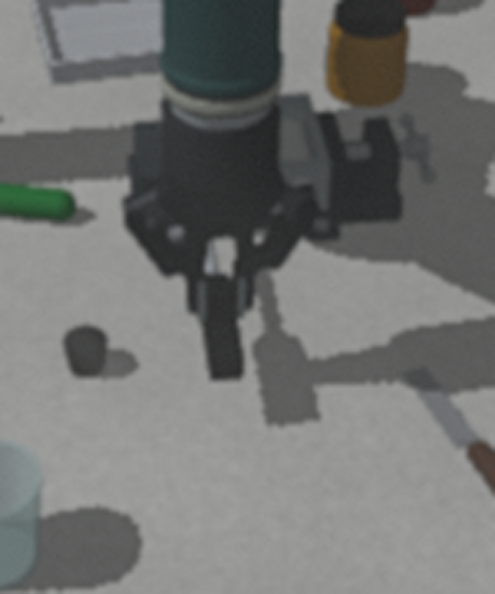

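```bash
python3 - <<'E'
from m import *
d=dict(np.load('pics/w8.npz')); P=pts(d)
a=np.radians(83.77);u=np.array([np.cos(a),np.sin(a)]);v=np.array([-u[1],u[0]]);h=np.array([.498,-.0346])
m=np.zeros(P.shape[:2],bool); m[0:230,225:275]=1; m&=P[...,2]>.04
rows=[]
for r in range(0,150,10):
    q=P[r][m[r]]; rows.append([*(q[:,:2].mean(0)-h)@np.c_[u,v],q[:,2].max(),len(q)])
print(np.array(rows).round(4))
for r in range(170,235,10):
    q=P[r][m[r]]; print((((q[:,:2].mean(0)-h)@np.c_[u,v])).round(4),np.median(q[:,2]).round(4),len(q))
s=bot.read_state();print('tcp',(s['tool_pos'][:2]-h)@np.c_[u,v])
E
```

```text
[[-6.190e-02  1.600e-03  6.600e-02  2.900e+01]
 [-6.560e-02  1.300e-03  6.600e-02  2.800e+01]
 [-7.050e-02  1.500e-03  2.140e-01  2.800e+01]
 [-7.330e-02  1.500e-03  6.630e-02  2.700e+01]
 [-7.710e-02  1.500e-03  6.660e-02  2.700e+01]
 [-8.100e-02  1.500e-03  6.620e-02  2.700e+01]
 [-8.550e-02  1.400e-03  2.140e-01  2.700e+01]
 [-8.940e-02  1.400e-03  2.140e-01  2.800e+01]
 [-9.320e-02  1.400e-03  6.650e-02  2.700e+01]
 [-9.740e-02  1.600e-03  6.620e-02  2.600e+01]
 [-1.017e-01  1.600e-03  6.690e-02  2.600e+01]
 [-1.058e-01  1.600e-03  2.140e-01  2.700e+01]
 [-1.105e-01  1.300e-03  6.650e-02  2.500e+01]
 [-1.149e-01  1.300e-03  6.690e-02  2.500e+01]
 [-1.195e-01  1.300e-03  6.660e-02  2.500e+01]]
[-0.1322  0.0008] 0.0714 49
[-0.1368  0.0007] 0.0719 49
[-0.1415  0.001 ] 0.072 48
[-0.1465  0.0009] 0.0717 48
[-0.1503  0.0009] 0.0721 48
[-0.1565  0.0009] 0.0721 48
[nan nan] nan 0
tcp [-0.17546011  0.00023423]<stdin>:10: RuntimeWarning: Mean of empty slice.
  ret = um.true_divide(
  return _methods._mean(a, axis=axis, dtype=dtype,
  ret = ret.dtype.type(ret / rcount)
```

arm_command(
  rows=[
    {"xyz":[0.0012,0,0.007],"delta_rot":[0,0,0.002],"gripper":0.0},
    {"xyz":[0,0,0.007],"delta_rot":[0,0,0],"gripper":0.0},
    {"xyz":[0,0,0],"delta_rot":[0,0,0],"gripper":0.0},
    {"xyz":[0,-0.008,0],"delta_rot":[0,0,0],"gripper":0.0},
    {"xyz":[0,-0.008,0],"delta_rot":[0,0,0],"gripper":0.0},
    {"xyz":[0,-0.004,0],"delta_rot":[0,0,0],"gripper":0.0},
    {"xyz":[0,-0.004,0],"delta_rot":[0,0,0],"gripper":0.0},
    {"xyz":[0,-0.003,0],"delta_rot":[0,0,0],"gripper":0.0},
    {"xyz":[0,0,0],"delta_rot":[0,0,0],"gripper":0.0},
    {"xyz":[0,0,0],"delta_rot":[0,0,0],"gripper":0.0},
  ],
)

```text
time: 12.15
tool_pos: [0.4831, -0.1818, 0.0365]
tcp_rot: [-3.136, 0.169, 0.002]
wrist_force: [-0.8, 0.7, -1.3]
width: 0.229
```

```bash
python3 - <<'E'
from m import *
st()
d=snap('wrist','w9'); snap('side','s9');snap('top','t9')
s=cv2.imread('pics/s9.png')[140:320,200:350]; s=cv2.resize(s,None,fx=3.3,fy=3.3,interpolation=cv2.INTER_CUBIC)
cv2.imwrite('pics/z9.png',s)
E
```

```text
t 12.15 p [ 0.4831 -0.1818  0.0365] yaw -6.18 zax [-0.0011  0.001  -1.    ] F [-0.8  0.7 -1.3] w 0.229 q [-0.41  0.14  2.1   0.    0.9  -0.3 ]
```

View pics/w9.png

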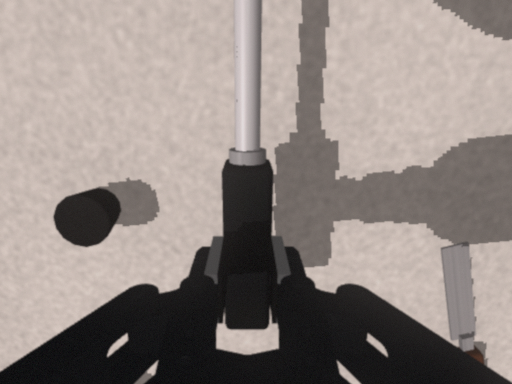

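arm_command(
  rows=[
    {"xyz":[0,-0.004,0],"delta_rot":[0,0,0],"gripper":0.0},
    {"xyz":[0,-0.004,0],"delta_rot":[0,0,0],"gripper":0.0},
    {"xyz":[0,-0.004,0],"delta_rot":[0,0,0],"gripper":0.0},
    {"xyz":[0,0,0],"delta_rot":[0,0,0],"gripper":0.0},
    {"xyz":[0,0,0],"delta_rot":[0,0,0],"gripper":0.0},
  ],
)

```text
time: 12.8
tool_pos: [0.4851, -0.172, 0.0371]
tcp_rot: [3.134, -0.168, 0.001]
wrist_force: [-0.8, -7.1, 0.3]
width: 0.228
```

```bash
python3 - <<'E'
from m import *
st()
E
```

```text
t 12.8 p [ 0.4851 -0.172   0.0371] yaw -6.15 zax [ 5.0e-04 -2.7e-03 -1.0e+00] F [-0.8 -7.1  0.3] w 0.228 q [-0.39  0.14  2.1  -0.    0.9  -0.28]
```

arm_command(
  rows=[
    {"xyz":[0,-0.004,0],"delta_rot":[0,0,0],"gripper":0.0},
    {"xyz":[0,-0.004,0],"delta_rot":[0,0,0],"gripper":0.0},
    {"xyz":[0,-0.004,0],"delta_rot":[0,0,0],"gripper":0.0},
    {"xyz":[0,0,0],"delta_rot":[0,0,0],"gripper":0.0},
  ],
)

```text
time: 13.2
tool_pos: [0.4865, -0.1601, 0.0372]
tcp_rot: [3.134, -0.168, 0.001]
wrist_force: [-0.8, -7.6, -0.0]
width: 0.226
```

```bash
python3 - <<'E'
from m import *
st()
h=np.array([.498,-.0346]);a=np.radians(83.77);u=np.array([np.cos(a),np.sin(a)]);v=np.array([-u[1],u[0]])
s=bot.read_state();print('tcp',(s['tool_pos'][:2]-h)@np.c_[u,v])
d=snap('top','t10')
s=cv2.imread('pics/t10.png')[115:225,205:280]; cv2.imwrite('pics/z10.png',cv2.resize(s,None,fx=5,fy=5,interpolation=cv2.INTER_CUBIC))
E
```

```text
t 13.2 p [ 0.4865 -0.1601  0.0372] yaw -6.14 zax [ 6.0e-04 -2.9e-03 -1.0e+00] F [-0.8 -7.6 -0. ] w 0.226 q [-0.36  0.13  2.11 -0.    0.9  -0.26]
tcp [-0.1260602  -0.00214897]
```

View pics/z10.png

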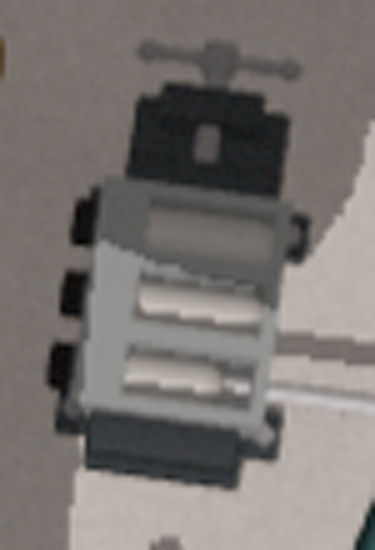

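arm_command(
  rows=[
    {"xyz":[-0.0003,-0.004,0],"delta_rot":[0,0,0],"gripper":0.0},
    {"xyz":[-0.0003,-0.004,0],"delta_rot":[0,0,0],"gripper":0.0},
    {"xyz":[-0.0003,-0.004,0],"delta_rot":[0,0,0],"gripper":0.0},
    {"xyz":[0,-0.004,0],"delta_rot":[0,0,0],"gripper":0.0},
    {"xyz":[0,-0.004,0],"delta_rot":[0,0,0],"gripper":0.0},
    {"xyz":[0,-0.004,0],"delta_rot":[0,0,0],"gripper":0.0},
    {"xyz":[0,-0.004,0],"delta_rot":[0,0,0],"gripper":0.0},
    {"xyz":[0,-0.004,0],"delta_rot":[0,0,0],"gripper":0.0},
    {"xyz":[0,-0.003,0],"delta_rot":[0,0,0],"gripper":0.0},
    {"xyz":[0,-0.002,0],"delta_rot":[0,0,0],"gripper":0.0},
    {"xyz":[0,0,0],"delta_rot":[0,0,0],"gripper":0.0},
    {"xyz":[0,0,0],"delta_rot":[0,0,0],"gripper":0.0},
  ],
)

```text
time: 14.45
tool_pos: [0.4894, -0.1235, 0.0371]
tcp_rot: [3.134, -0.168, 0.001]
wrist_force: [-0.9, -8.2, -0.8]
width: 0.226
```

```bash
cat >> m.py <<'E'
h=np.array([.498,-.0346]);a=np.radians(83.77);u=np.array([np.cos(a),np.sin(a)]);v=np.array([-u[1],u[0]])
def ins():
    s=bot.read_state();print('tcp rel hole2',((s['tool_pos'][:2]-h)@np.c_[u,v]).round(4))
E
python3 - <<'E'
from m import *
st();ins()
d=snap('top','t11')
s=cv2.imread('pics/t11.png')[115:225,205:280]; cv2.imwrite('pics/z11.png',cv2.resize(s,None,fx=5,fy=5,interpolation=cv2.INTER_CUBIC))
E
```

```text
t 14.45 p [ 0.4894 -0.1235  0.0371] yaw -6.14 zax [ 3.e-04 -3.e-03 -1.e+00] F [-0.9 -8.2 -0.8] w 0.226 q [-0.29  0.12  2.12 -0.    0.9  -0.19]
tcp rel hole2 [-0.0893 -0.0011]
```

View pics/z11.png

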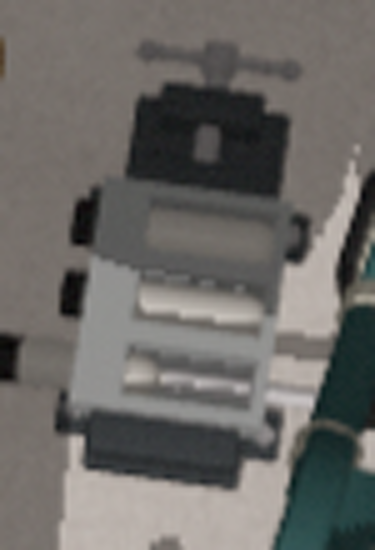

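arm_command(
  rows=[
    {"xyz":[0,0.008,0],"delta_rot":[0,0,0],"gripper":0.0},
    {"xyz":[0,0.015,0],"delta_rot":[0,0,0],"gripper":0.0},
    {"xyz":[0,0.02,0],"delta_rot":[0,0,0],"gripper":0.0},
    {"xyz":[0,0.02,0],"delta_rot":[0,0,0],"gripper":0.0},
    {"xyz":[0,0.02,0],"delta_rot":[0,0,0],"gripper":0.0},
    {"xyz":[0,0.025,0],"delta_rot":[0,0,0],"gripper":0.0},
    {"xyz":[0,0.025,0],"delta_rot":[0,0,0],"gripper":0.0},
    {"xyz":[0,0.025,0],"delta_rot":[0,0,0],"gripper":0.0},
    {"xyz":[0,0.02,0],"delta_rot":[0,0,0],"gripper":0.0},
    {"xyz":[0,0.012,0],"delta_rot":[0,0,0],"gripper":0.0},
    {"xyz":[0,0,0],"delta_rot":[0,0,0],"gripper":0.0},
    {"xyz":[0,0,0],"delta_rot":[0,0,0],"gripper":0.0},
  ],
)

```text
time: 15.7
tool_pos: [0.4677, -0.3097, 0.0359]
tcp_rot: [-3.135, 0.171, 0.003]
wrist_force: [-0.1, 0.8, -1.3]
width: 0.223
```

arm_command(
  rows=[
    {"xyz":[0,0,0.01],"delta_rot":[0,0,0],"gripper":0.0},
    {"xyz":[0,0,0.01],"delta_rot":[0,0,0],"gripper":0.0},
    {"xyz":[0,0,0.007],"delta_rot":[0,0,0],"gripper":0.0},
    {"xyz":[0,0,0.004],"delta_rot":[0,0,0],"gripper":0.0},
    {"xyz":[0,0,0],"delta_rot":[0,0,0],"gripper":0.0},
    {"xyz":[0,0,0],"delta_rot":[0,0,0],"gripper":0.0},
  ],
)

```text
time: 16.3
tool_pos: [0.4682, -0.3098, 0.0051]
tcp_rot: [-3.136, 0.169, 0.002]
wrist_force: [0.7, 0.4, -0.5]
width: 0.227
```

```bash
python3 - <<'E'
from m import *
st();ins()
d=snap('wrist','w12'); P=pts(d)
for r in (40,140,200): print(P[r,248].round(4))
snap('top','t12')
s=cv2.imread('pics/t12.png')[115:225,205:280]; cv2.imwrite('pics/z12.png',cv2.resize(s,None,fx=5,fy=5,interpolation=cv2.INTER_CUBIC))
E
```

```text
t 16.3 p [ 0.4682 -0.3098  0.0051] yaw -6.18 zax [-0.0015  0.0013 -1.    ] F [ 0.7  0.4 -0.5] w 0.227 q [-0.63  0.26  2.02  0.    0.86 -0.52]
tcp rel hole2 [-2.768e-01 -2.000e-04]
[ 0.4783 -0.2127  0.0206]
[ 0.4738 -0.2546  0.0211]
[ 0.4708 -0.2818  0.0267]
```

View pics/w12.png

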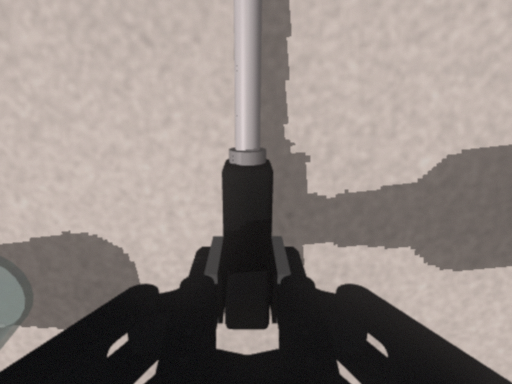

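View pics/z12.png

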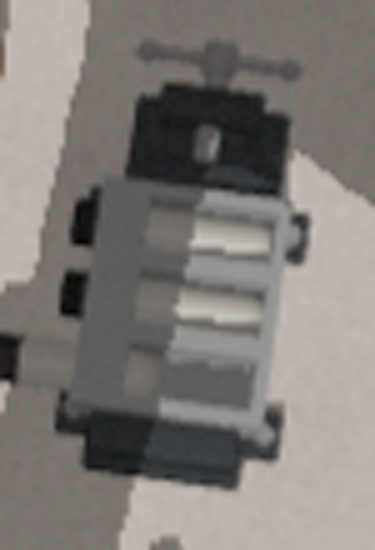

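arm_command(
  rows=[
    {"xyz":[0,0,0.002],"delta_rot":[0,0,0],"gripper":0.0},
    {"xyz":[0,0,0.0012],"delta_rot":[0,0,0],"gripper":0.0},
    {"xyz":[0,0,0],"delta_rot":[0,0,0],"gripper":0.0},
    {"xyz":[0,0,0],"delta_rot":[0,0,0],"gripper":0.05},
    {"xyz":[0,0,0],"delta_rot":[0,0,0],"gripper":0.05},
    {"xyz":[0,0,0],"delta_rot":[0,0,0],"gripper":0.05},
    {"xyz":[0,0,-0.015],"delta_rot":[0,0,0],"gripper":0.05},
    {"xyz":[0,0,-0.04],"delta_rot":[0,0,0],"gripper":0.05},
    {"xyz":[0,0,-0.05],"delta_rot":[0,0,0],"gripper":0.05},
    {"xyz":[0,0,-0.05],"delta_rot":[0,0,0],"gripper":0.05},
    {"xyz":[0,0,-0.05],"delta_rot":[0,0,0],"gripper":0.05},
    {"xyz":[0,0,0],"delta_rot":[0,0,0],"gripper":0.05},
  ],
)

```text
time: 17.6
tool_pos: [0.4732, -0.3137, 0.2183]
tcp_rot: [3.128, -0.169, 0.021]
wrist_force: [1.0, -0.6, 1.1]
width: 0.583
```

```bash
python3 - <<'E'
from m import *
st();ins()
d=snap('wrist','w13')
d=snap('top','t13'); P=pts(d); z=P[...,2]
# tray: rim
reg=(P[...,0]>.33)&(P[...,0]<.6)&(P[...,1]<.46)&(P[...,1]>.18)
m=(reg&(abs(z-.0245)<.005)).astype(np.uint8)
ys,xs=np.nonzero(m); print(len(xs)); q=P[m>0][:,:2]*1000
print(cv2.minAreaRect(q.astype(np.float32)))
c=cv2.resize(d['pixels'][100:240,80:220,::-1],None,fx=4,fy=4,interpolation=cv2.INTER_CUBIC); cv2.imwrite('pics/z13.png',c)
# tube rel insert
m=(z>.03)&(z<.075); Q=P[m][:,:2]; r=(Q-h)@np.c_[u,v]; k=(r[:,0]>.10)&(abs(r[:,1])<.02)
print('tube out u range',np.percentile(r[k,0],[0,50,98,100]),'v',np.median(r[k&(r[:,0]>.115),1]),k.sum())
E
```

```text
t 17.6 p [ 0.4732 -0.3137  0.2183] yaw -6.19 zax [ 0.0132 -0.0093 -0.9999] F [ 1.  -0.6  1.1] w 0.583 q [-0.63  0.04  1.84  0.    1.24 -0.52]
tcp rel hole2 [-0.2801 -0.0056]
340
((465.23590087890625, 284.03076171875), (274.3993225097656, 198.86444091796875), 1.758032202720642)
tube out u range [0.10000719 0.12787875 0.15637934 0.15907364] v 0.0009123667559376213 208
```

View pics/w13.png

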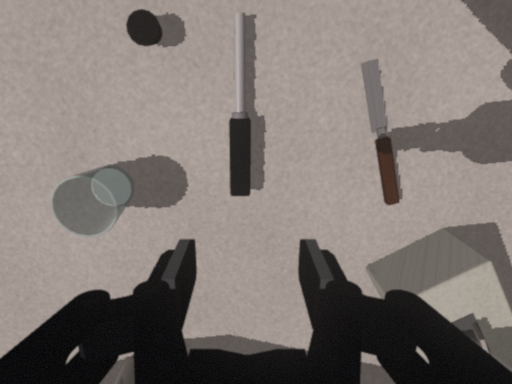

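View pics/z13.png

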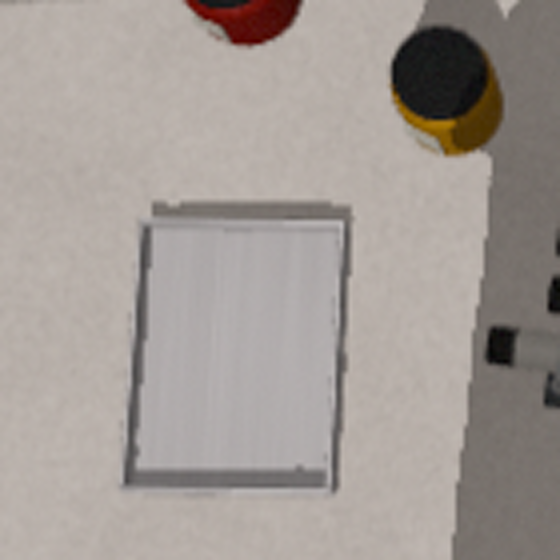

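```bash
python3 - <<'E'
from m import *
d=dict(np.load('pics/t13.npz'))
c=np.array([[145,222],[348,215],[335,489],[125,487]])/4+[80,100]-.4
q=cast(d,c,.024);print(q.round(4),q.mean(0),np.linalg.norm(np.diff(q,axis=0),axis=1))
print('jar lid',cast(d,np.array([[440/4+80,75/4+100]]),.085))
st();plan([((.51,.07,.22),-6.2,9)])
E
```

```text
[[0.6015 0.3807]
 [0.6119 0.2337]
 [0.4115 0.2293]
 [0.4082 0.3773]] [0.50827364 0.30523455] [0.14732062 0.20048623 0.14806422]
jar lid [[0.6988743  0.16190322]]
t 17.7 p [ 0.4697 -0.3112  0.2106] yaw -6.2 zax [ 0.0036 -0.0024 -1.    ] F [ 0.2 -0.4 -0.6] w 0.583 q [-0.63  0.05  1.85  0.    1.24 -0.52]
-> [0.51 0.07 0.22] -6.2
  xyz [-0.0001, -0.0426, -0.0011] rot [0.0002, -0.0004, -0.0]
  xyz [-0.0001, -0.0426, -0.0011] rot [0.0002, -0.0004, -0.0]
  xyz [-0.0001, -0.0426, -0.0011] rot [0.0002, -0.0004, -0.0]
  xyz [-0.0001, -0.0426, -0.0011] rot [0.0002, -0.0004, -0.0]
  xyz [-0.0001, -0.0426, -0.0011] rot [0.0002, -0.0004, -0.0]
  xyz [-0.0001, -0.0426, -0.0011] rot [0.0002, -0.0004, -0.0]
  xyz [-0.0001, -0.0426, -0.0011] rot [0.0002, -0.0004, -0.0]
  xyz [-0.0001, -0.0426, -0.0011] rot [0.0002, -0.0004, -0.0]
  xyz [-0.0001, -0.0426, -0.001] rot [0.0002, -0.0004, -0.0]
```

arm_command(
  rows=[
    {"xyz":[0,-0.0426,-0.001],"gripper":0.045,"delta_rot":[0,0,0]},
    {"xyz":[0,-0.0426,-0.001],"gripper":0.045,"delta_rot":[0,0,0]},
    {"xyz":[0,-0.0426,-0.001],"gripper":0.045,"delta_rot":[0,0,0]},
    {"xyz":[0,-0.0426,-0.001],"gripper":0.045,"delta_rot":[0,0,0]},
    {"xyz":[0,-0.0426,-0.001],"gripper":0.045,"delta_rot":[0,0,0]},
    {"xyz":[0,-0.0426,-0.001],"gripper":0.045,"delta_rot":[0,0,0]},
    {"xyz":[0,-0.0426,-0.001],"gripper":0.045,"delta_rot":[0,0,0]},
    {"xyz":[0,-0.0426,-0.001],"gripper":0.045,"delta_rot":[0,0,0]},
    {"xyz":[0,-0.0426,-0.001],"gripper":0.045,"delta_rot":[0,0,0]},
    {"xyz":[0,0,0],"gripper":0.045,"delta_rot":[0,0,0]},
    {"xyz":[0,0,0],"gripper":0.045,"delta_rot":[0,0,0]},
    {"xyz":[0,0,0],"gripper":0.045,"delta_rot":[0,0,0]},
  ],
)

```text
time: 18.9
tool_pos: [0.5088, 0.0702, 0.2151]
tcp_rot: [-3.137, 0.17, 0.006]
wrist_force: [-0.2, -0.1, -0.2]
width: 0.525
```

```bash
python3 - <<'E'
from m import *
d=snap('wrist','w14');st();ins()
P=pts(d);z=P[...,2];r=(P[...,:2]-h)@np.c_[u,v]
k=(z>.035)&(z<.075)&(r[...,0]>.111)&(abs(r[...,1])<.02)
print(k.sum(),'u',np.percentile(r[k][:,0],[0,50,99,100]),'z',np.percentile(z[k],[50,95,99]))
for a0 in np.arange(.115,.165,.01):
    kk=k&(abs(r[...,0]-a0)<.004)
    if kk.sum(): q=r[kk]; print(a0.round(3),'v',q[:,1].min().round(4),q[:,1].max().round(4),'ztop',np.percentile(z[kk],97).round(4))
k=(abs(z-.07)<.004)&(r[...,0]>-.02)&(r[...,0]<.13)
print('insert u,v ranges',np.percentile(r[k],[.3,99.7],axis=0))
E
```

```text
t 18.95 p [0.509  0.0699 0.2154] yaw -6.26 zax [-3.3e-03  7.0e-04 -1.0e+00] F [ 0.2 -0.2 -0.2] w 0.527 q [ 0.09 -0.05  1.93  0.    1.26  0.2 ]
tcp rel hole2 [0.1051 0.0004]
1338 u [0.11105206 0.13656105 0.16018996 0.16028433] z [0.05707097 0.05960978 0.06025099]
0.115 v -0.0134 0.014 ztop 0.0599
0.125 v -0.0132 0.0139 ztop 0.0599
0.135 v -0.0131 0.0137 ztop 0.0598
0.145 v -0.013 0.0138 ztop 0.0599
0.155 v -0.0128 0.0136 ztop 0.0596
insert u,v ranges [[-0.00042561 -0.10696104]
 [ 0.10776412  0.02267337]]
```

View pics/w14.png

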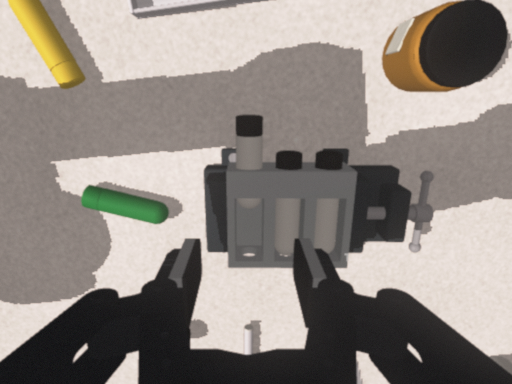

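arm_command(
  rows=[
    {"xyz":[0,-0.0185,0],"gripper":0.045,"delta_rot":[0,0,0]},
    {"xyz":[0,-0.0185,0],"gripper":0.045,"delta_rot":[0,0,0]},
    {"xyz":[0,0,0.04],"gripper":0.045,"delta_rot":[0,0,0]},
    {"xyz":[0,0,0.04],"gripper":0.045,"delta_rot":[0,0,0]},
    {"xyz":[0,0,0.03],"gripper":0.045,"delta_rot":[0,0,0]},
    {"xyz":[0,0,0.02],"gripper":0.045,"delta_rot":[0,0,0]},
    {"xyz":[0,0,0],"gripper":0.045,"delta_rot":[0,0,0]},
    {"xyz":[0,0,0],"gripper":0.045,"delta_rot":[0,0,0]},
  ],
)

```text
time: 19.75
tool_pos: [0.5136, 0.1068, 0.0865]
tcp_rot: [-3.136, 0.173, 0.003]
wrist_force: [0.3, -0.7, 0.6]
width: 0.526
```

```bash
python3 - <<'E'
from m import *
d=snap('wrist','w15');st();ins()
E
```

```text
t 19.8 p [0.5146 0.1072 0.0876] yaw -6.28 zax [ 2.0e-04  1.4e-03 -1.0e+00] F [ 0.1 -0.3  0.5] w 0.529 q [0.16 0.09 2.04 0.   1.01 0.27]
tcp rel hole2 [ 0.1427 -0.0011]
```

View pics/w15.png

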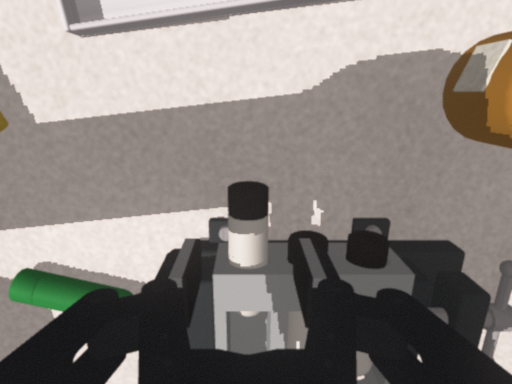

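arm_command(
  rows=[
    {"xyz":[-0.0012,0,0.02],"gripper":0.045,"delta_rot":[0,0,0]},
    {"xyz":[0,0,0.02],"gripper":0.045,"delta_rot":[0,0,0]},
    {"xyz":[0,0,0.015],"gripper":0.045,"delta_rot":[0,0,0]},
    {"xyz":[0,0,0],"gripper":0.045,"delta_rot":[0,0,0]},
    {"xyz":[0,0,0],"gripper":0.045,"delta_rot":[0,0,0]},
  ],
)

```text
time: 20.3
tool_pos: [0.5136, 0.1081, 0.033]
tcp_rot: [-3.135, 0.17, -0.001]
wrist_force: [0.1, 0.1, 0.8]
width: 0.522
```

```bash
python3 - <<'E'
from m import *
d=snap('wrist','w16');st();ins()
E
```

```text
t 20.35 p [0.514  0.1082 0.0334] yaw -6.21 zax [ 0.0018  0.0017 -1.    ] F [ 0.1 -0.2  0.1] w 0.527 q [0.16 0.16 2.08 0.   0.9  0.27]
tcp rel hole2 [ 0.1437 -0.0004]
```

View pics/w16.png

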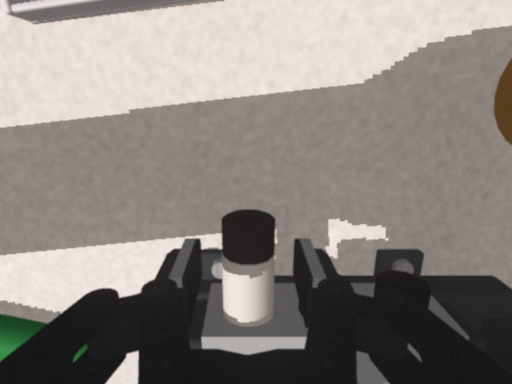

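arm_command(
  rows=[
    {"xyz":[0,0,0.001],"gripper":0.02,"delta_rot":[0,0,0]},
    {"xyz":[0,0,0],"gripper":0.0,"delta_rot":[0,0,0]},
    {"xyz":[0,0,0],"gripper":0.0,"delta_rot":[0,0,0]},
    {"xyz":[0,0,0],"gripper":0.0,"delta_rot":[0,0,0]},
    {"xyz":[0,0,0],"gripper":0.0,"delta_rot":[0,0,0]},
    {"xyz":[0,0,0],"gripper":0.0,"delta_rot":[0,0,0]},
  ],
  force=45,
)

```text
time: 20.95
tool_pos: [0.5152, 0.1088, 0.0334]
tcp_rot: [-3.134, 0.17, -0.006]
wrist_force: [-0.2, -0.1, 10.2]
width: 0.001
```

```bash
python3 - <<'E'
from m import *
st();ins()
E
```

```text
t 20.95 p [0.5152 0.1088 0.0334] yaw -6.2 zax [ 0.0042  0.0024 -1.    ] F [-0.2 -0.1 10.2] w 0.001 q [0.16 0.16 2.08 0.   0.89 0.27]
tcp rel hole2 [ 0.1444 -0.0016]
```

```bash
python3 - <<'E'
from m import *
d=snap('wrist','w17'); snap('side','s17')
s=cv2.imread('pics/s17.png')[140:230,200:350]; cv2.imwrite('pics/z17.png',cv2.resize(s,None,fx=5,fy=5,interpolation=cv2.INTER_CUBIC))
E
```

```text
(no output)
```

View pics/w17.png

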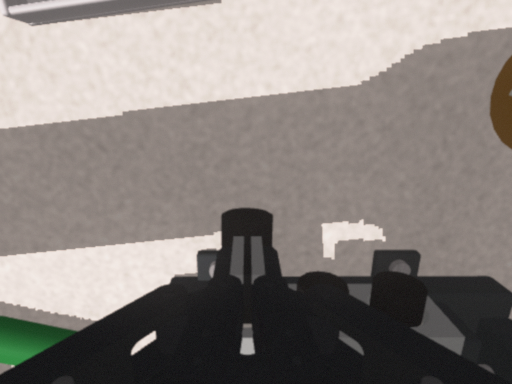

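arm_command(
  rows=[
    {"xyz":[0,0,0],"gripper":0.045,"delta_rot":[0,0,0]},
    {"xyz":[0,0,0],"gripper":0.045,"delta_rot":[0,0,0]},
    {"xyz":[0,0,0],"gripper":0.045,"delta_rot":[0,0,0]},
    {"xyz":[0,0,0],"gripper":0.045,"delta_rot":[0,0,0]},
    {"xyz":[0,0,0],"gripper":0.045,"delta_rot":[0,0,0]},
  ],
)

```text
time: 21.55
tool_pos: [0.5117, 0.108, 0.03]
tcp_rot: [-3.136, 0.17, 0.004]
wrist_force: [0.0, 0.7, -0.3]
width: 0.526
```

```bash
python3 - <<'E'
from m import *
d=snap('wrist','w18');st();ins()
P=pts(d);z=P[...,2];r=(P[...,:2]-h)@np.c_[u,v]
k=(z>.035)&(z<.075)&(r[...,0]>.111)&(abs(r[...,1])<.016)
for a0 in np.arange(.115,.175,.01):
    kk=k&(abs(r[...,0]-a0)<.004)
    if kk.sum(): q=r[kk]; print(a0.round(3),'v',q[:,1].min().round(4),q[:,1].max().round(4),'ztop',np.percentile(z[kk],97).round(4))
E
```

```text
t 21.6 p [0.5118 0.108  0.03  ] yaw -6.2 zax [-0.0024  0.0011 -1.    ] F [ 0.3 -0.3 -0.1] w 0.529 q [0.16 0.16 2.09 0.   0.89 0.27]
tcp rel hole2 [0.1433 0.0018]
0.115 v -0.0125 0.0155 ztop 0.0589
0.125 v -0.0118 0.016 ztop 0.0581
0.135 v -0.011 0.016 ztop 0.057
0.145 v -0.0105 0.016 ztop 0.0561
0.155 v -0.0097 0.016 ztop 0.0553
0.165 v -0.0068 0.0084 ztop 0.0529
```

View pics/w18.png

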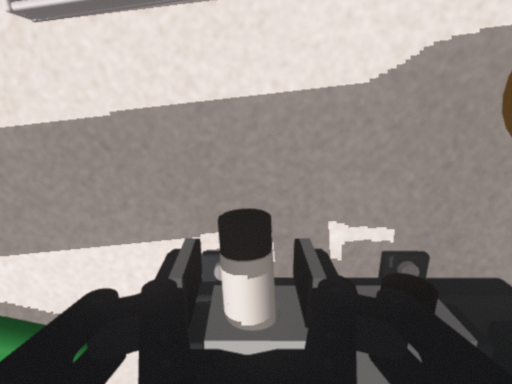

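arm_command(
  rows=[
    {"xyz":[-0.0012,0,0.004],"gripper":0.045,"delta_rot":[0,0,0]},
    {"xyz":[0,0,0.004],"gripper":0.045,"delta_rot":[0,0,0]},
    {"xyz":[0,0,0],"gripper":0.045,"delta_rot":[0,0,0]},
    {"xyz":[0,0,0],"gripper":0.022,"delta_rot":[0,0,0]},
    {"xyz":[0,0,0],"gripper":0.022,"delta_rot":[0,0,0]},
    {"xyz":[0,0,0],"gripper":0.022,"delta_rot":[0,0,0]},
    {"xyz":[0,0,0],"gripper":0.022,"delta_rot":[0,0,0]},
  ],
  force=30,
)

```text
time: 22.3
tool_pos: [0.5114, 0.1082, 0.0227]
tcp_rot: [-3.136, 0.17, 0.001]
wrist_force: [1.0, -0.1, -0.4]
width: 0.3
```

```bash
python3 - <<'E'
from m import *
st();ins()
E
```

```text
t 22.3 p [0.5114 0.1082 0.0227] yaw -6.2 zax [-8.0e-04  1.3e-03 -1.0e+00] F [ 1.  -0.1 -0.4] w 0.3 q [0.16 0.17 2.09 0.   0.88 0.27]
tcp rel hole2 [0.1434 0.0022]
```

arm_command(
  rows=[
    {"xyz":[0,0,0],"gripper":0.01,"delta_rot":[0,0,0]},
    {"xyz":[0,0,0],"gripper":0.01,"delta_rot":[0,0,0]},
    {"xyz":[0,0,0],"gripper":0.01,"delta_rot":[0,0,0]},
  ],
  force=40,
)

```text
time: 22.6
tool_pos: [0.5114, 0.1082, 0.0227]
tcp_rot: [-3.136, 0.17, 0.001]
wrist_force: [0.6, 0.3, 0.6]
width: 0.294
```

```bash
python3 - <<'E'
from m import *
st();ins();d=snap('wrist','w19')
P=pts(d);z=P[...,2];r=(P[...,:2]-h)@np.c_[u,v]
k=(z>.035)&(z<.075)&(r[...,0]>.111)&(abs(r[...,1])<.016)
for a0 in np.arange(.115,.175,.01):
    kk=k&(abs(r[...,0]-a0)<.004)
    if kk.sum(): q=r[kk]; print(a0.round(3),'v',q[:,1].min().round(4),q[:,1].max().round(4),'ztop',np.percentile(z[kk],97).round(4))
E
```

```text
t 22.6 p [0.5114 0.1082 0.0227] yaw -6.2 zax [-8.0e-04  1.3e-03 -1.0e+00] F [0.6 0.3 0.6] w 0.294 q [0.16 0.17 2.09 0.   0.88 0.27]
tcp rel hole2 [0.1434 0.0022]
0.115 v -0.0127 0.0154 ztop 0.0589
0.125 v -0.0111 0.0158 ztop 0.0581
0.135 v -0.0098 0.0155 ztop 0.0703
0.145 v -0.0098 0.0154 ztop 0.0722
0.155 v -0.016 0.016 ztop 0.0734
0.165 v -0.0075 0.0096 ztop 0.0529
```

View pics/w19.png

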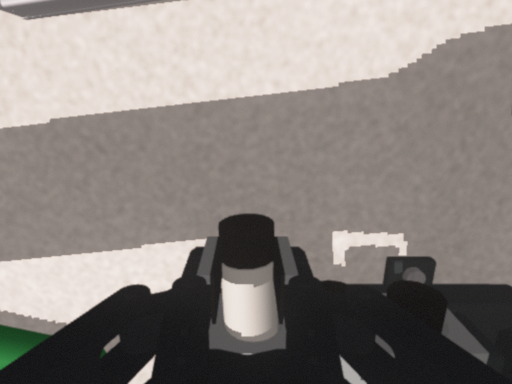

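arm_command(
  rows=[
    {"xyz":[0,-0.003,0],"gripper":0.01,"delta_rot":[0,0,0]},
    {"xyz":[0,-0.005,0],"gripper":0.01,"delta_rot":[0,0,0]},
    {"xyz":[0,-0.005,0],"gripper":0.01,"delta_rot":[0,0,0]},
    {"xyz":[0,-0.005,0],"gripper":0.01,"delta_rot":[0,0,0]},
    {"xyz":[0,0,0],"gripper":0.01,"delta_rot":[0,0,0]},
  ],
)

```text
time: 23.15
tool_pos: [0.5124, 0.1251, 0.0221]
tcp_rot: [3.136, -0.169, -0.004]
wrist_force: [0.7, -3.8, 0.3]
width: 0.288
```

```bash
python3 - <<'E'
from m import *
st();ins();d=snap('wrist','w20');
E
```

```text
t 23.15 p [0.5124 0.1251 0.0221] yaw -6.17 zax [-2.9e-03 -6.0e-04 -1.0e+00] F [ 0.7 -3.8  0.3] w 0.288 q [ 0.19  0.18  2.08 -0.    0.88  0.3 ]
tcp rel hole2 [0.1603 0.003 ]
```

View pics/w20.png

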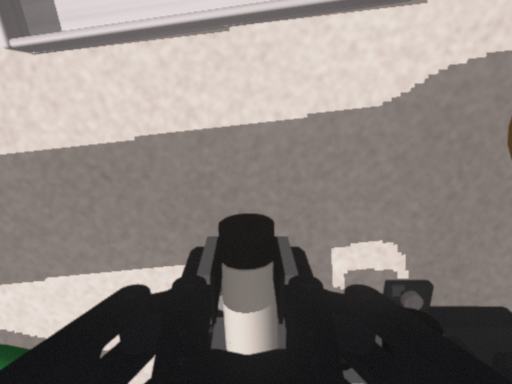

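arm_command(
  rows=[
    {"xyz":[0.0005,-0.006,0],"gripper":0.01,"delta_rot":[0,0,0]},
    {"xyz":[0.0005,-0.006,0],"gripper":0.01,"delta_rot":[0,0,0]},
    {"xyz":[0.0005,-0.006,0],"gripper":0.01,"delta_rot":[0,0,0]},
    {"xyz":[0,-0.006,0],"gripper":0.01,"delta_rot":[0,0,0]},
    {"xyz":[0,-0.006,0],"gripper":0.01,"delta_rot":[0,0,0]},
    {"xyz":[0,-0.006,0],"gripper":0.01,"delta_rot":[0,0,0]},
    {"xyz":[0,-0.006,0],"gripper":0.01,"delta_rot":[0,0,0]},
    {"xyz":[0,-0.006,0],"gripper":0.01,"delta_rot":[0,0,0]},
    {"xyz":[0,-0.006,0],"gripper":0.01,"delta_rot":[0,0,0]},
    {"xyz":[0,-0.005,0],"gripper":0.01,"delta_rot":[0,0,0]},
    {"xyz":[0,0,0],"gripper":0.01,"delta_rot":[0,0,0]},
    {"xyz":[0,0,0],"gripper":0.01,"delta_rot":[0,0,0]},
  ],
)

```text
time: 24.4
tool_pos: [0.5209, 0.1847, 0.0225]
tcp_rot: [-3.136, 0.169, 0.002]
wrist_force: [-0.0, 0.5, -0.5]
width: 0.291
```

```bash
python3 - <<'E'
from m import *
st();ins();d=snap('wrist','w21');snap('top','t21');snap('side','s21')
a=cv2.imread('pics/t21.png')[115:225,130:280];b=cv2.imread('pics/s21.png')[120:230,200:350]
cv2.imwrite('pics/z21.png',cv2.resize(np.hstack([a,b]),None,fx=2.6,fy=2.6,interpolation=cv2.INTER_CUBIC))
E
```

```text
t 24.4 p [0.5209 0.1847 0.0225] yaw -6.18 zax [-0.0014  0.0011 -1.    ] F [-0.   0.5 -0.5] w 0.291 q [0.29 0.23 2.03 0.   0.89 0.4 ]
tcp rel hole2 [0.2205 0.001 ]
```

View pics/w21.png

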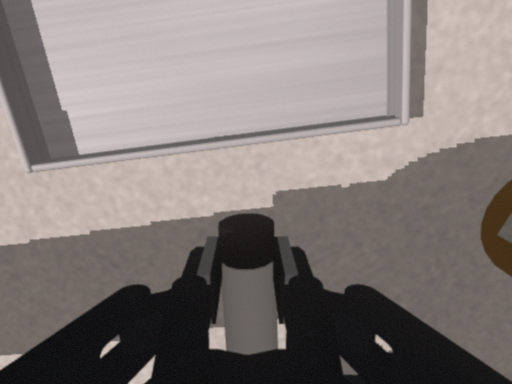

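View pics/z21.png

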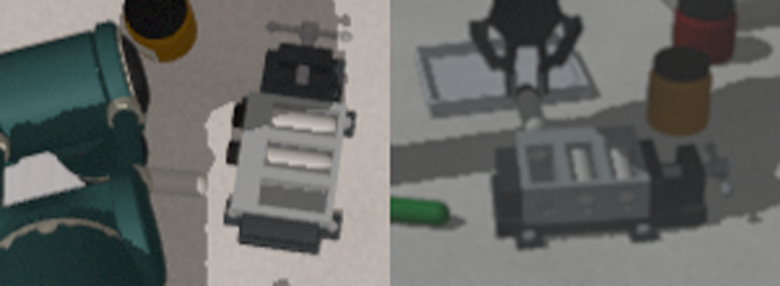

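arm_command(
  rows=[
    {"xyz":[0,0,-0.01],"gripper":0.01,"delta_rot":[0,0,0]},
    {"xyz":[0,0,-0.02],"gripper":0.01,"delta_rot":[0,0,0]},
    {"xyz":[0,0,-0.025],"gripper":0.01,"delta_rot":[0,0,0]},
    {"xyz":[0,0,-0.015],"gripper":0.01,"delta_rot":[0,0,0]},
    {"xyz":[0,-0.02,0],"gripper":0.01,"delta_rot":[0,0,0]},
    {"xyz":[0.001,-0.03,0],"gripper":0.01,"delta_rot":[0,0,0]},
    {"xyz":[0.001,-0.03,0],"gripper":0.01,"delta_rot":[0,0,0]},
    {"xyz":[0.001,-0.03,0],"gripper":0.01,"delta_rot":[0,0,0]},
    {"xyz":[0.001,-0.03,0],"gripper":0.01,"delta_rot":[0,0,0]},
    {"xyz":[0,-0.015,0],"gripper":0.01,"delta_rot":[0,0,0]},
    {"xyz":[0,0,0],"gripper":0.01,"delta_rot":[0,0,0]},
    {"xyz":[0,0,0],"gripper":0.01,"delta_rot":[0,0,0]},
  ],
)

```text
time: 25.75
tool_pos: [0.5414, 0.3374, 0.0925]
tcp_rot: [3.137, -0.169, -0.003]
wrist_force: [0.6, -0.0, -1.2]
width: 0.29
```

```bash
python3 - <<'E'
from m import *
st();d=snap('wrist','w22');snap('side','s22');snap('top','t22')
P=pts(d)
for r in range(220,350,10): 
    q=P[r,225:272]; k=q[:,2]<.12; q=q[k]
    if len(q): j=np.argmax(q[:,2]); print(r,q[:,:2].mean(0).round(4),np.percentile(q[:,2],90).round(4),len(q))
a=cv2.imread('pics/t22.png')[115:225,80:230];b=cv2.imread('pics/s22.png')[90:200,180:330]
cv2.imwrite('pics/z22.png',cv2.resize(np.hstack([a,b]),None,fx=2.6,fy=2.6,interpolation=cv2.INTER_CUBIC))
E
```

```text
t 25.75 p [0.5414 0.3374 0.0925] yaw -6.17 zax [-2.e-03  1.e-04 -1.e+00] F [ 0.6 -0.  -1.2] w 0.29 q [0.52 0.29 1.8  0.   1.06 0.62]
220 [0.5428 0.3543] 0.1129 47
230 [0.5527 0.3511] 0.1193 4
240 [0.5524 0.3461] 0.1191 3
250 [0.5522 0.3408] 0.1191 2
300 [0.5272 0.3162] 0.1199 1
310 [0.5264 0.3103] 0.1198 1
320 [0.5255 0.3035] 0.1189 1
330 [0.5245 0.2963] 0.1176 1
340 [0.5132 0.2381] 0.1077 2
```

View pics/w22.png

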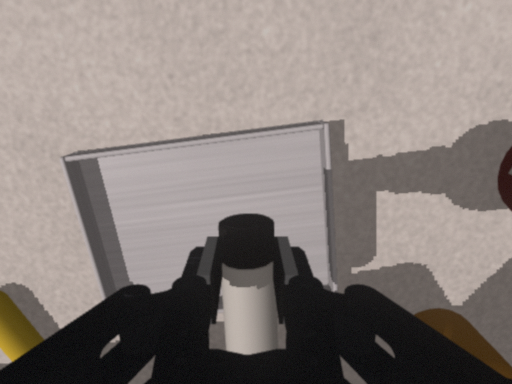

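View pics/z22.png

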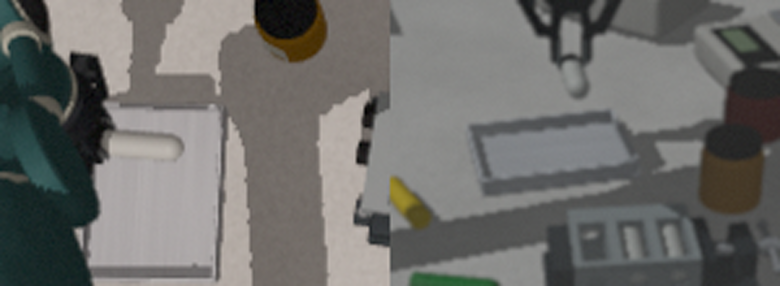

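```bash
python3 - <<'E'
from m import *
d=dict(np.load('pics/w22.npz'));P=pts(d)
print(cast(d,np.array([[68,158],[327,124],[335,285]]),.024).round(4))
for r in range(215,355,10): print(r,P[r,248].round(4))
plan([((.512,.338,.085),-4,3)])
E
```

```text
[[0.4123 0.3818]
 [0.6029 0.386 ]
 [0.605  0.2529]]
215 [0.5428 0.3535 0.1028]
225 [0.5429 0.3545 0.1182]
235 [0.5426 0.3522 0.1241]
245 [0.5421 0.3468 0.1232]
255 [0.5416 0.343  0.1257]
265 [0.541  0.3374 0.1248]
275 [0.5405 0.3326 0.1255]
285 [0.5401 0.3282 0.127 ]
295 [0.5394 0.3222 0.1261]
305 [0.5389 0.3172 0.1268]
315 [0.5383 0.3121 0.1276]
325 [0.5378 0.3072 0.1285]
335 [0.5372 0.3013 0.1284]
345 [0.5366 0.2961 0.1293]
-> [0.512 0.338 0.085] -4
  xyz [-0.0098, 0.0006, 0.0025] rot [-0.0001, 0.0007, -0.0131]
  xyz [-0.0098, 0.0005, 0.0025] rot [-0.0001, 0.0007, -0.0131]
  xyz [-0.0098, 0.0004, 0.0025] rot [-0.0001, 0.0007, -0.0131]
```

arm_command(
  rows=[
    {"xyz":[-0.01,-0.0005,0],"gripper":0.01,"delta_rot":[0,0,-0.013]},
    {"xyz":[-0.01,-0.0005,0],"gripper":0.01,"delta_rot":[0,0,-0.013]},
    {"xyz":[-0.01,-0.0005,0],"gripper":0.01,"delta_rot":[0,0,-0.013]},
    {"xyz":[0,0,0.01],"gripper":0.01,"delta_rot":[0.04,0,0]},
    {"xyz":[0,0,0.02],"gripper":0.01,"delta_rot":[0.04,0,0]},
    {"xyz":[0,0,0.02],"gripper":0.01,"delta_rot":[0.04,0,0]},
    {"xyz":[0,0,0],"gripper":0.01,"delta_rot":[0,0,0]},
    {"xyz":[0,0,0],"gripper":0.01,"delta_rot":[0,0,0]},
    {"xyz":[0,0,0],"gripper":0.01,"delta_rot":[0,0,0]},
  ],
)

```text
time: 26.8
tool_pos: [0.5129, 0.3458, 0.0443]
tcp_rot: [-3.018, 0.104, -0.007]
wrist_force: [0.3, 0.2, -0.4]
width: 0.292
```

```bash
python3 - <<'E'
from m import *
st();d=snap('wrist','w23');P=pts(d)
for r in range(225,355,20): print(r,P[r,248].round(4))
e=snap('side','s23')
b=cv2.imread('pics/s23.png')[90:200,180:330]
cv2.imwrite('pics/z23.png',cv2.resize(b,None,fx=5,fy=5,interpolation=cv2.INTER_CUBIC))
E
```

```text
t 26.8 p [0.5129 0.3458 0.0443] yaw -3.93 zax [ 0.0088  0.1212 -0.9926] F [ 0.3  0.2 -0.4] w 0.292 q [0.49 0.27 1.93 0.13 0.88 0.48]
225 [0.5135 0.3601 0.0728]
245 [0.5129 0.3517 0.0768]
265 [0.5123 0.3421 0.0768]
285 [0.5116 0.3318 0.076 ]
305 [0.5109 0.322  0.0767]
325 [0.5101 0.3106 0.0751]
345 [0.5093 0.2997 0.075 ]
```

View pics/w23.png

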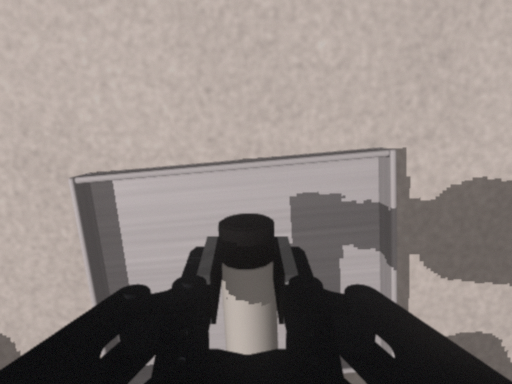

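View pics/z23.png

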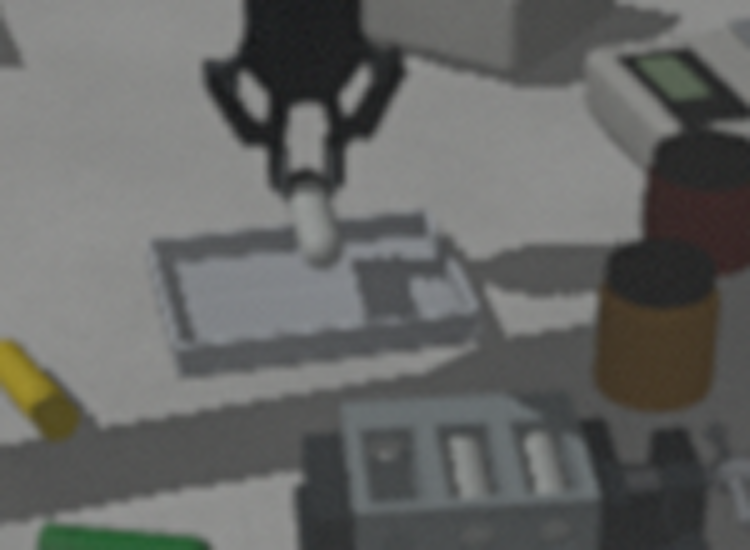

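arm_command(
  rows=[
    {"xyz":[0,0.0015,0.012],"gripper":0.01,"delta_rot":[0,0,0]},
    {"xyz":[0,0.0013,0.01],"gripper":0.01,"delta_rot":[0,0,0]},
    {"xyz":[0,0.0008,0.007],"gripper":0.01,"delta_rot":[0,0,0]},
    {"xyz":[0,0,0],"gripper":0.01,"delta_rot":[0,0,0]},
    {"xyz":[0,0,0],"gripper":0.01,"delta_rot":[0,0,0]},
  ],
)

```text
time: 27.4
tool_pos: [0.5116, 0.3446, 0.0128]
tcp_rot: [-3.019, 0.105, -0.002]
wrist_force: [0.1, -0.3, -0.7]
width: 0.292
```

```bash
python3 - <<'E'
from m import *
st();d=snap('wrist','w24');P=pts(d)
for r in range(225,355,20): print(r,P[r,248].round(4))
E
```

```text
t 27.4 p [0.5116 0.3446 0.0128] yaw -3.97 zax [ 0.0057  0.12   -0.9928] F [ 0.1 -0.3 -0.7] w 0.292 q [0.49 0.31 1.95 0.14 0.83 0.47]
225 [0.5123 0.3588 0.0409]
245 [0.5118 0.3512 0.0467]
265 [0.5111 0.3407 0.0447]
285 [0.5104 0.3312 0.0455]
305 [0.5097 0.3211 0.0455]
325 [0.5089 0.3099 0.0443]
345 [0.5082 0.2991 0.0441]
```

arm_command(
  rows=[
    {"xyz":[0,0.0004,0.003],"gripper":0.01,"delta_rot":[0.02,0,0]},
    {"xyz":[0,0.0003,0.002],"gripper":0.01,"delta_rot":[0.02,0,0]},
    {"xyz":[0,0,0],"gripper":0.01,"delta_rot":[0,0,0]},
    {"xyz":[0,0,0],"gripper":0.01,"delta_rot":[0,0,0]},
  ],
)

```text
time: 27.85
tool_pos: [0.5122, 0.3446, 0.0087]
tcp_rot: [-2.979, 0.104, -0.007]
wrist_force: [-1.6, 0.1, 0.0]
width: 0.293
```

```bash
python3 - <<'E'
from m import *
st();d=snap('wrist','w25');P=pts(d)
for r in range(225,355,20): print(r,P[r,248].round(4))
E
```

```text
t 27.85 p [0.5122 0.3446 0.0087] yaw -4.0 zax [ 0.01    0.1602 -0.987 ] F [-1.6  0.1  0. ] w 0.293 q [0.47 0.3  1.97 0.2  0.8  0.41]
225 [0.5128 0.3579 0.0384]
245 [0.5122 0.3494 0.0419]
265 [0.5115 0.3396 0.041 ]
285 [0.5109 0.3297 0.0407]
305 [0.5101 0.319  0.0391]
325 [0.5094 0.3083 0.0383]
345 [0.5087 0.2982 0.0387]
```

arm_command(
  rows=[
    {"xyz":[0,0.0001,0.0005],"gripper":0.01,"delta_rot":[0.03,0,0]},
    {"xyz":[0,0,0.0005],"gripper":0.01,"delta_rot":[0.01,0,0]},
    {"xyz":[0,0,0],"gripper":0.01,"delta_rot":[0,0,0]},
    {"xyz":[0,0,0],"gripper":0.01,"delta_rot":[0,0,0]},
  ],
)

```text
time: 28.3
tool_pos: [0.5121, 0.345, 0.0077]
tcp_rot: [-2.939, 0.102, -0.008]
wrist_force: [-0.2, -0.1, -0.9]
width: 0.291
```

```bash
python3 - <<'E'
from m import *
st();d=snap('wrist','w26');P=pts(d)
for r in range(225,355,20): print(r,P[r,248].round(4))
E
```

```text
t 28.3 p [0.5121 0.345  0.0077] yaw -3.97 zax [ 0.0125  0.1991 -0.9799] F [-0.2 -0.1 -0.9] w 0.291 q [0.45 0.29 1.99 0.25 0.77 0.34]
225 [0.5127 0.357  0.0379]
245 [0.5121 0.3484 0.0409]
265 [0.5114 0.3385 0.0391]
285 [0.5108 0.329  0.0394]
305 [0.51   0.3185 0.0376]
325 [0.5093 0.308  0.0367]
345 [0.5085 0.2967 0.0348]
```

arm_command(
  rows=[
    {"xyz":[0,0,0],"gripper":0.022,"delta_rot":[0,0,0]},
    {"xyz":[0,0,0],"gripper":0.026,"delta_rot":[0,0,0]},
    {"xyz":[0,0,0],"gripper":0.028,"delta_rot":[0,0,0]},
    {"xyz":[0,0,0],"gripper":0.03,"delta_rot":[0,0,0]},
    {"xyz":[0,0,0],"gripper":0.033,"delta_rot":[0,0,0]},
    {"xyz":[0,0,0],"gripper":0.04,"delta_rot":[0,0,0]},
    {"xyz":[0,0,0],"gripper":0.05,"delta_rot":[0,0,0]},
    {"xyz":[0,0,0],"gripper":0.05,"delta_rot":[0,0,0]},
  ],
  force=20,
)

```text
time: 29.15
tool_pos: [0.5121, 0.3449, 0.0076]
tcp_rot: [-2.939, 0.102, -0.008]
wrist_force: [0.3, 0.5, -0.6]
width: 0.581
```

```bash
python3 - <<'E'
from m import *
st();d=snap('wrist','w27');P=pts(d)
for r in range(225,355,20): print(r,P[r,248].round(4))
E
```

```text
t 29.15 p [0.5121 0.3449 0.0076] yaw -3.96 zax [ 0.0125  0.1994 -0.9798] F [ 0.3  0.5 -0.6] w 0.581 q [0.45 0.29 1.99 0.25 0.77 0.34]
225 [0.5125 0.3554 0.0298]
245 [0.5118 0.3458 0.0311]
265 [0.5111 0.3358 0.0311]
285 [0.5105 0.326  0.0318]
305 [0.5097 0.3152 0.0307]
325 [0.509  0.3052 0.0313]
345 [0.5083 0.2949 0.0316]
```

View pics/w27.png

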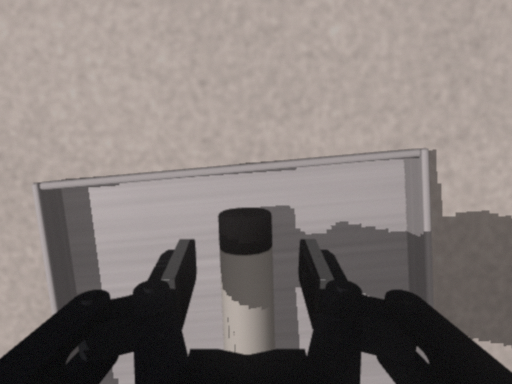

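Tube lies flat (top at about 31 mm all along). Withdrawing upward.

arm_command(
  rows=[
    {"xyz":[0,0,-0.01],"gripper":0.05,"delta_rot":[0,0,0]},
    {"xyz":[0,0,-0.02],"gripper":0.05,"delta_rot":[0,0,0]},
    {"xyz":[0,0,-0.03],"gripper":0.05,"delta_rot":[0,0,0]},
    {"xyz":[0,0,-0.04],"gripper":0.05,"delta_rot":[0,0,0]},
    {"xyz":[0,0,-0.04],"gripper":0.05,"delta_rot":[0,0,0]},
    {"xyz":[0,0,-0.04],"gripper":0.05,"delta_rot":[0,0,0]},
    {"xyz":[0,0,-0.02],"gripper":0.05,"delta_rot":[0,0,0]},
    {"xyz":[0,0,0],"gripper":0.05,"delta_rot":[0,0,0]},
    {"xyz":[0,0,0],"gripper":0.05,"delta_rot":[0,0,0]},
    {"xyz":[0,0,0],"gripper":0.05,"delta_rot":[0,0,0]},
  ],
)

```text
time: 30.2
tool_pos: [0.5084, 0.3046, 0.2018]
tcp_rot: [-2.94, 0.102, -0.004]
wrist_force: [-0.6, -0.7, -0.1]
width: 0.584
```

```bash
python3 - <<'E'
from m import *
st();snap('wrist','w28');snap('side','s28');snap('top','t28')
E
```

```text
t 30.2 p [0.5084 0.3046 0.2018] yaw -3.96 zax [ 0.0098  0.1982 -0.9801] F [-0.6 -0.7 -0.1] w 0.584 q [0.38 0.05 1.88 0.2  1.14 0.38]
```

View pics/w28.png

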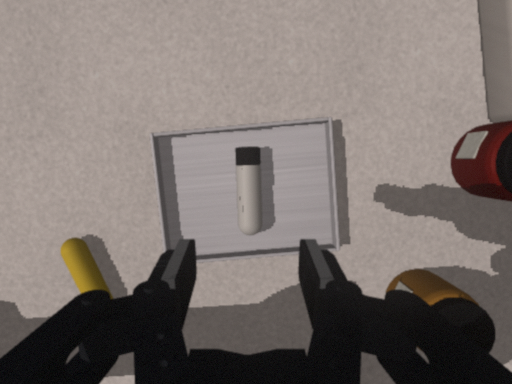

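View pics/s28.png

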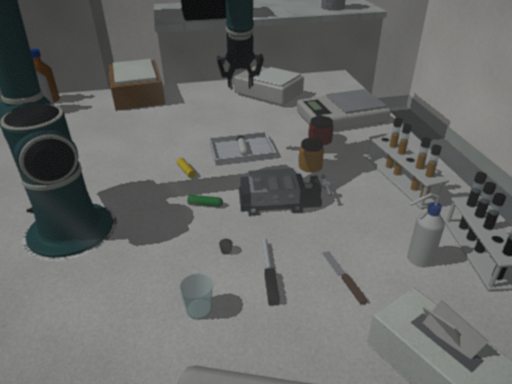

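View pics/t28.png

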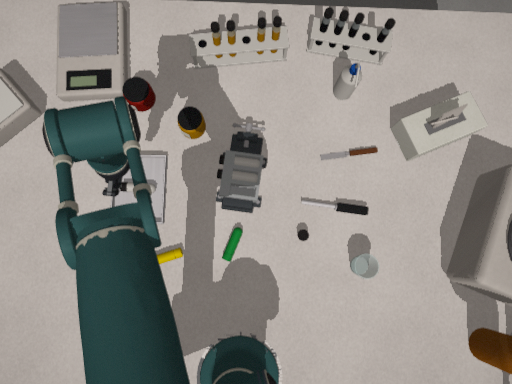

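```bash
python3 -c "
from h import *
print(bot.finish_job())"
```

```text
the job is handed in; nothing more can be done
None
```

The short tube is lying flat in the metal tray and the job is handed in at about 30 s of the 66 s allowed. I pushed it about 57 mm out through hole2 with the ejector rod (about 8 N), laid the rod flat on the bench, then drew the tube out.

**Last checks:**
- The tube's top measures 30–32 mm above the bench along its length, so it is flat on the tray floor.
- The rod lies flat on the bench, near where it first lay but turned about 20°.
- Both long tubes are in their wells, the look-alikes and other things show no visible movement, and the gripper is open and clear at 0.20 m height.

**What did not go right the first time:**
- **Rod grip:** my first grip was too near the fingertips and slipped off on lifting. The rod stayed put, and a deeper grip held.
- **Tube grip:** my first close on the tube was also too shallow. It pressed the tube down with about 10 N and tipped it about 5° in its well. It stayed held there, and a deeper grip drew it out without slipping.
- **Release:** I let go with the tube's round bottom close to the floor and the stopper end about 8 mm up, so that end dropped that far inside the tray.

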